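# Lock the gear case on its overhaul stand and snug the filler plug

## Task

The gear case on the bench stand has been left swung over. Use the ball-ended lever to turn it until its filler plug stands straight up and the holes of the index disc and the stand line up, then push the loose locking pin through from the outer side, fully home. With the case locked, screw the square-headed tapered plug in clockwise until it goes snug and will turn no further; leave the other tools and containers on the bench where they are.

Things in the scene. Friction and masses are not known exactly. Their poses are not given: they have to be found in the camera images.
- stand: Grey bench stand, fixed: foot plate 190 x 260 x 12 mm and upright round-topped cheek 15 mm thick, 218 mm high, carrying a gear case on a level axis at z = 130 mm. Origin on the bench under that axis at the cheek's outer face. y runs along the axis: cheek y 0 to 15 mm, index disc 17 to 35, gear case to 244; x level, z up. A bearing cap, 68 mm diameter, stands 34 mm out of the outer face.
- index_hole (a point): Centre of the only hole in the cheek (21.5 mm, through) at its outer face, 65 mm above the axis, z = 195 mm; axes as the stand's. The pin enters here along the stand's +y. The steel index disc (168 mm diameter) behind the cheek turns with the case and has four such holes, 90 degrees apart, 65 mm from the axis; one is in line with the cheek's hole at joint case 0.
- case (a joint): Turn of gear case, index disc, lever and plug together about the stand's +y axis, rad. 0: plug straight up, holes in line. Found at +0.35 to +1.0, the plug tipped towards the stand's +x and the lever nearer upright; turning it back to 0 takes the ball towards the stand's -x and down. Balanced, it stays where left; turning takes about 0.6 N m (5 N at the ball).
- lever_ball (a point): Centre of the black ball (34 mm diameter) on the lever: 140 mm from the turning axis, at stand y = 26 mm, on a 12 mm rod set 50 degrees from the plug towards the stand's -x. At joint case 0 it lies at x = -107, y = 26, z = 220 mm in the stand's frame. Can be pinched from above, fingers on its +y and -y sides, and pivots between them.
- pin: Loose steel locking pin, 117 mm long, 0.35 to 0.5 kg, lying on a flat of its head: square head 28 x 28 mm, 55 mm long, then a round shank, 18 mm diameter, 62 mm long, its last 16 mm a bullet nose that finds the hole. Origin on its axis at the shoulder between head and shank (z = 14 mm lying); x points to the nose, the head runs from x = 0 to -55 mm. Home: shoulder against the cheek.
- plug_head (a point): Centre of the filler plug's square head (32 x 32 mm, 30 mm high, dark steel) on top of the gear case, at stand y = 130 mm, 117 mm from the turning axis: z = 247 mm when upright. Its x and y axes are square to the flats, z up along the plug. The head stands on the round thread, 48 mm diameter, whose top is 15 mm below this point; port boss 74 mm across. Already started in its port.
- plug (a joint): How far the plug is screwed in, rad; grows clockwise seen from above. The torque to turn it climbs as the taper wedges, from 0.15 to 0.45 N m where it is found to 0.7 N m, then it jams and turns no further (1 N m or more on the tool). That comes after 1.0 to 2.3 rad, with no marked stopping angle: go by feel, or by the plug ceasing to follow. It stays where it is left.
- sprayer: Bystander: round pump spray bottle, 92 mm diameter, 240 mm tall, origin at its foot. Leave alone.
- tin: Bystander: round tin with sockets, 80 mm diameter, about 98 mm tall, origin at its foot. Leave alone.
- spanner: Bystander: spanner 200 mm long lying flat, origin at its middle. Leave alone.
- screwdriver: Bystander: screwdriver 200 mm long lying flat, origin at its middle. Leave alone.
Not all that is in view belongs to the job. There is more than one size of the pin; the job needs the middle-sized.

How it is judged:
By the outcome, as a careful person would: the job done as asked, in the order asked, and still so for the second after the job is handed in, with the robot touching nothing.
It also fails if it takes over 72 s, if anything falls off the work surface, if the arm or the gripper's body presses on something with over 40 N, if the wrist force passes 120 N, or if a joint passes its speed limit or range.

## Robot

A 7-joint arm with a two-finger parallel gripper is mounted at the origin on the work surface. World frame = base frame: x ahead of the robot, y to its left, z up, the work surface at z = 0. Lengths are in m, angles in rad, forces in N, time in s.
With the tool pointing down it reaches from about 0.4 to 0.875 m from the base axis. Payload 19.3 kg.
Tool frame: the origin (TCP) lies at the very end of the fingers, on their centre line; the grasp point (between the pads) lies 19 mm behind it (bot.pinch_z is the distance from the TCP to the grasp point, in m); y points along the fingers, x is the direction in which the jaws open and shut, and the axes are right-handed (so a half turn about y gives the same grasp; the last joint's range is limited). The gripper opens to 85 mm and grips with 20 to 120 N. Pads are 22 mm wide; open, the fingers measure 114 mm over their backs; the gripper's body (76 mm by 85 mm) begins 54 mm behind the grasp point. The pads swing forward as they close: fully open they stand 13 mm farther back than shut.
Start: joints at [-1.249, 0.521, -0.036, 1.599, 0.021, 1.021, -0.113], TCP at [0.239, 0.578, 0.231] pointing down, gripper open.
Joint ranges: [-2.91, 2.91], [-0.3, 2.13], [-1.5, 1.42], [0.17, 2.43], [-1.26, 4.41], [0.16, 1.93], [-2.52, 2.52]. Speed limits (rad/s): [1.89, 1.89, 2.39, 2.39, 3.01, 3.01, 3.01].

## Interface

Orientations are given as [roll, pitch, yaw] about the fixed x, y, z axes, in that order (R = Rz(yaw) Ry(pitch) Rx(roll)).
In Python, from workcell import bot gives the robot as it stands. The module is installed in compiled form; this text tells all that it offers.
- The arm moves only by the tool arm_command, never from a script. Its argument "moves" is a list of rows, each an object of numbers: "rx", "ry", "rz": the turn, a rotation vector about the tool's x, y, z in rad; "x", "y", "z": the shift along the tool's x, y, z in cm; "gripper": the opening, from -1 (shut) to 1 (fully open). In form: [{"rx": .., "ry": .., "rz": .., "x": .., "y": .., "z": .., "gripper": ..}, ...]. A call has 1 to 5 rows; each row is the pose to reach, as a shift and turn from the pose commanded when the call began, along the tool's axes at that moment; what a row does not reach only later rows make up. A row lasts 1/12 s, in which the tool goes at most 41.7 mm and 7.16 degrees, less where a joint would pass 70% of its speed; a pose out of reach is approached as far as the arm can. A call with a gripper value outside its range is refused whole. The fingers move at their own pace and stop on an object; "squeeze" is the grip in N (left out, the last holds). Time passes only in rows, so rows that repeat a pose let the fingers close. It gives the time, the measured TCP pose, the force and the opening at its end, in the units of the state.
- bot.observe(): the state, without advancing time (a new reading comes with each control period).
- bot.grab_frame(name): name is "side" or "top" or "wrist"; returns (picture, depth): 480x640x3 uint8, red, green, blue; 480x640 float32, m along the optical axis (not along the pixel's ray), 0 where there is no reading.
- bot.camera_model(name): a dict with "vfov" (degrees; the focal length in pixels is half the picture's height over the tangent of half this angle, whatever the lens; pixels are square), "cx", "cy" (the principal point, pixels), "extrinsics" (4x4, takes a point from camera to world coordinates); the wrist camera has in their place "mount" (4x4, takes a point from camera to tool coordinates, whose origin is the TCP and whose axes are the tool frame's). Camera axes: x right, y down, z forward; pixel columns grow to the right and rows downward; lengths in m; the calibration is good to about 2 mm. A picture is of the moment at which its call begins: read the wrist's pose just before it. camera_model takes no time and is no camera call.
- bot.job_done(): hands the job in, once; it reports no verdict.
Trained networks look in the newest picture that a camera, given by its name, has taken for a name from the list of things; names that differ only in an ending like _2 or _b are one class to them, and where a whole thing is asked for, a point or a joint stands for the part that bears it (a point fixed in the world has none). Each returns a list of dicts, best first, with "p" (0 to 1); they miss things now and then, are a little off and sometimes report something else, mostly with a low value. They report only what shows in the picture. A call takes as long as a camera call. They do not tell look-alikes from the thing itself.
- bot.spot_in(name, camera): "box" ([left, top, right, bottom] in pixels, round what is visible of it).
- bot.masks_of(name, camera): "mask" (480x640 bool, what is visible of it) and "box" ([left, top, right, bottom] in pixels, round what is visible of it).
The state is a dict: "clock": time; "qpos": joint angles; "qd": joint speeds; "joint_efforts": joint torques, N m; "position": TCP position; "tool_rot": TCP orientation; "force": force on the tool from outside, world axes, zero at the start; "moment": the same for the moment, N m; "grip_width": finger opening in m.
Only numpy, scipy, OpenCV 4.12 (cv2) and the standard library are available. Lean on these libraries where they do the work, as an engineer would, in place of code of your own. Each camera call takes 0.05 s, during which the arm holds its last target.

## Working session

There is one attempt and no reset: what is moved stays moved. The work goes in short steps, Python scripts to look and compute and a tool call to move; the robot and the scene stay as the last step left them, time stands still between calls to the robot, and variables do not carry over. Pictures are saved under pics/ and viewed, and the job is handed in when it is done.

Besides the shell and the picture viewer there is one more tool, called after "Emit:" as a command line: name --argument value ..., lists and objects as JSON in quotes. arm_command: Moves the arm, as the interface text tells. Its arguments: {"type":"object","properties":{"moves":{"type":"array"},"squeeze":{"type":"number"}},"required":["moves"]}

```bash
mkdir -p pics
python3 - <<'E'
from workcell import bot
import cv2
s=bot.observe(); print({k:(v if not hasattr(v,'round') else v) for k,v in s.items()}, bot.pinch_z)
for n in ["side","top","wrist"]:
    p,d=bot.grab_frame(n); cv2.imwrite(f"pics/a_{n}.png",p[:,:,::-1])
    print(n,bot.camera_model(n))
E
```

```text
{'clock': 0.0, 'qpos': array([-1.2491873 ,  0.52202527, -0.0363108 ,  1.60004681,  0.02118272,
        1.0210847 , -0.11280841]), 'qd': array([-0.00122811, -0.00213009,  0.00052347, -0.00107617,  0.00128178,
       -0.00126014, -0.0009258 ]), 'joint_efforts': array([ 1.21269454e-04, -9.27066922e+01,  1.97986789e+00, -3.69946146e+01,
        1.77979062e-02,  7.83063238e-03,  7.63193430e-05]), 'position': array([0.23856672, 0.57728965, 0.230705  ]), 'tool_rot': array([-1.57087498e+00,  1.17711418e-03,  1.17894614e+00]), 'force': array([0.14496517, 0.23985019, 0.20877162]), 'moment': array([-0.00704865,  0.01810377,  0.05060922]), 'grip_width': 0.08559180961703682} 0.0187
side {'vfov': 52.75215997402179, 'cx': 319.75301474881184, 'cy': 239.49564240369656, 'extrinsics': array([[ 0.76092551, -0.3653582 ,  0.53619563, -0.0117171 ],
       [-0.64882944, -0.42392527,  0.631908  , -0.65138893],
       [-0.00356589, -0.82873443, -0.55963071,  0.75025207],
       [ 0.        ,  0.        ,  0.        ,  1.        ]])}
top {'vfov': 57.797347792956366, 'cx': 318.44548435583755, 'cy': 238.73216348629225, 'extrinsics': array([[ 0.00635056, -0.99209851,  0.12530049,  0.44968965],
       [-0.99994745, -0.00730872, -0.00718862,  0.03624613],
       [ 0.00804761, -0.12524826, -0.99209279,  0.99804213],
       [ 0.        ,  0.        ,  0.        ,  1.        ]])}
wrist {'vfov': 64.02479123154025, 'cx': 313.9008478892757, 'cy': 243.73281881532426, 'mount': array([[ 9.99999321e-01,  1.13263178e-03, -2.74250078e-04,
         2.73419941e-04],
       [ 5.94846331e-04, -2.93735313e-01,  9.55886610e-01,
        -1.43145623e-01],
       [ 1.00211062e-03, -9.55886124e-01, -2.93735788e-01,
         7.47810213e-02],
       [ 0.00000000e+00,  0.00000000e+00,  0.00000000e+00,
         1.00000000e+00]])}
```

View pics/a_side.png

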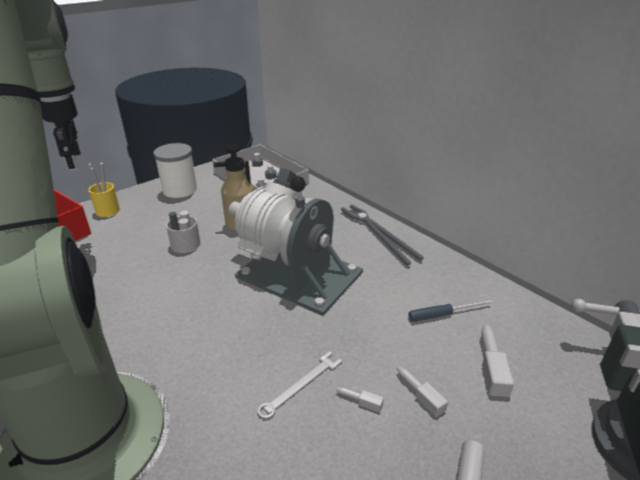

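View pics/a_top.png

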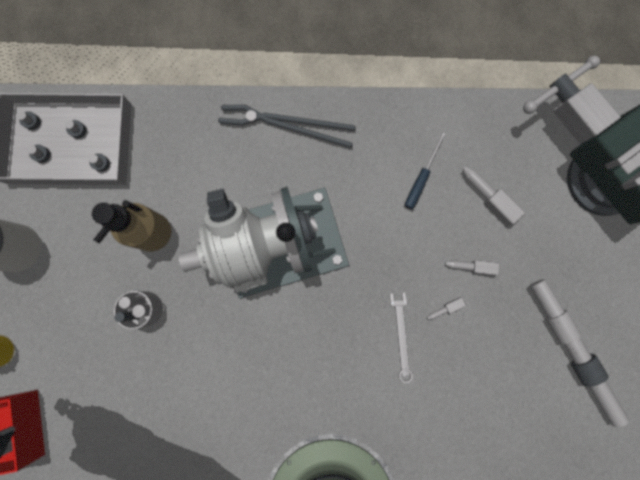

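View pics/a_wrist.png

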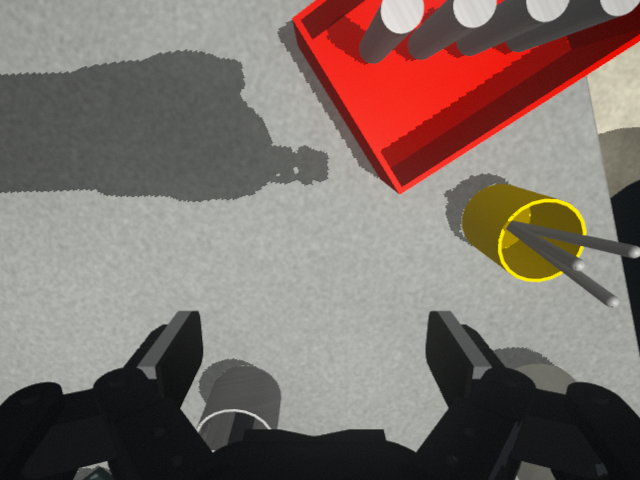

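```bash
cat > h.py <<'E'
import numpy as np,cv2
from workcell import bot
from scipy.spatial.transform import Rotation as R
def cloud(n,d,mask=None,ext=None):
    m=bot.camera_model(n); f=240/np.tan(np.radians(m['vfov'])/2)
    v,u=np.nonzero((d>0)&(mask if mask is not None else True))
    z=d[v,u]; P=np.c_[(u-m['cx'])/f*z,(v-m['cy'])/f*z,z]
    E=m['extrinsics'] if ext is None else ext
    return P@E[:3,:3].T+E[:3,3], u,v
def wext(s):
    T=np.eye(4); T[:3,:3]=R.from_euler('xyz',s['tool_rot']).as_matrix(); T[:3,3]=s['position']
    return T@bot.camera_model('wrist')['mount']
def proj(n,P,ext=None):
    m=bot.camera_model(n); f=240/np.tan(np.radians(m['vfov'])/2)
    E=m['extrinsics'] if ext is None else ext
    c=(np.atleast_2d(P)-E[:3,3])@E[:3,:3]
    return np.c_[c[:,0]/c[:,2]*f+m['cx'],c[:,1]/c[:,2]*f+m['cy']]
E
python3 - <<'E'
from h import *
D={}
for n in ["side","top"]:
    p,d=bot.grab_frame(n); D[n]=d; D[n+'p']=p
    for t in ["pin","lever_ball","plug_head","stand","case"]:
        for r in bot.masks_of(t,n)[:4]:
            if r['p']<.2: continue
            C,u,v=cloud(n,d,r['mask'])
            D[f"{n}_{t}_{len([k for k in D if k.startswith(n+'_'+t)])}"]=r['mask']
            print(n,t,round(r['p'],2),np.round(r['box']),np.round(np.median(C,0),4),np.round(np.percentile(C,2,axis=0),3),np.round(np.percentile(C,98,axis=0),3))
np.savez('d.npz',**D); print(bot.observe()['clock'])
E
```

```text
side pin 0.82 [481. 324. 514. 400.] [ 0.6453 -0.3913  0.0332] [ 0.609 -0.432 -0.001] [ 0.731 -0.313  0.042]
side pin 0.68 [397. 367. 447. 415.] [ 0.5074 -0.341   0.0228] [ 0.494 -0.375  0.004] [ 0.522 -0.27   0.03 ]
side pin 0.61 [338. 387. 384. 413.] [ 0.4172 -0.2713  0.0173] [ 0.396 -0.298  0.001] [ 0.441 -0.222  0.023]
side lever_ball 0.83 [228. 170. 308. 264.] [0.5113 0.1576 0.1754] [0.462 0.07  0.069] [0.609 0.28  0.275]
side lever_ball 0.63 [398. 368. 444. 416.] [ 0.5073 -0.3415  0.0224] [ 0.494 -0.375 -0.   ] [ 0.524 -0.271  0.03 ]
side plug_head 0.61 [273. 170. 299. 188.] [0.6019 0.2011 0.2208] [0.537 0.092 0.202] [0.633 0.226 0.279]
side plug_head 0.6 [227. 170. 362. 316.] [0.531  0.0839 0.1153] [ 0.46  -0.018  0.003] [0.666 0.24  0.238]
side plug_head 0.33 [231. 168. 312. 265.] [0.5119 0.1582 0.175 ] [0.462 0.07  0.059] [0.613 0.288 0.275]
side stand 0.55 [230. 169. 360. 312.] [0.5303 0.0834 0.1182] [ 0.46  -0.017  0.007] [0.656 0.223 0.237]
side case 0.73 [230. 168. 314. 268.] [0.5117 0.1571 0.1755] [0.462 0.069 0.064] [0.612 0.281 0.275]
side case 0.2 [272. 168. 298. 188.] [0.6029 0.2029 0.2212] [0.582 0.189 0.205] [0.627 0.227 0.237]
top pin 0.96 [464. 165. 520. 224.] [ 0.6612 -0.375   0.0351] [ 0.612 -0.425  0.001] [ 0.734 -0.31   0.044]
top pin 0.83 [431. 300. 466. 318.] [ 0.4221 -0.2655  0.0204] [ 0.4   -0.294  0.013] [ 0.442 -0.223  0.025]
top pin 0.7 [444. 265. 503. 273.] [ 0.5133 -0.3298  0.0269] [ 0.496 -0.37   0.012] [ 0.525 -0.266  0.032]
top lever_ball 0.63 [179. 187. 304. 294.] [0.5409 0.1783 0.193 ] [0.467 0.074 0.099] [0.63  0.286 0.282]
top plug_head 0.94 [209. 190. 234. 223.] [0.607  0.2104 0.2238] [0.584 0.189 0.203] [0.636 0.232 0.24 ]
top stand 0.88 [176. 186. 350. 299.] [0.5466 0.1345 0.1682] [ 0.462 -0.013  0.01 ] [0.668 0.279 0.277]
0.75
```

Run:
```python
from h import *
D=np.load('d.npz')
C,u,v=cloud('side',D['side'])
ok=(C[:,0]>.42)&(C[:,0]<.7)&(C[:,1]>-.06)&(C[:,1]<.2)&(C[:,2]>.02)
C=C[ok]
# local normals via depth image
m=bot.camera_model('side');f=240/np.tan(np.radians(m['vfov'])/2)
d=D['side'];E=m['extrinsics']
vv,uu=np.mgrid[:480,:640]
P=np.stack([(uu-m['cx'])/f*d,(vv-m['cy'])/f*d,d],-1)@E[:3,:3].T+E[:3,3]
P=np.stack([cv2.medianBlur(P[...,i].astype(np.float32),3) for i in range(3)],-1)
N=np.cross(np.roll(P,-2,1)-np.roll(P,2,1),np.roll(P,-2,0)-np.roll(P,2,0));N/=np.linalg.norm(N,axis=-1,keepdims=True)+1e-12
sel=(P[...,0]>.42)&(P[...,0]<.7)&(P[...,1]>-.06)&(P[...,1]<.2)&(P[...,2]>.02)&(N[...,1]<-.8)&(abs(N[...,2])<.3)
print(sel.sum(), np.median(N[sel],0))
n=np.median(N[sel],0); n[2]=0;n/=np.linalg.norm(n)
h=P[sel]@n
hist=np.histogram(h,60); 
for a,b in zip(*hist): 
    if a>30: print(round(b,4),a)
img=D['sidep'][140:330,200:400,::-1]; cv2.imwrite('pics/b_side.png',cv2.resize(img,None,fx=3.1,fy=3.1,interpolation=cv2.INTER_CUBIC))
img=D['topp'][170:310,170:370,::-1]; cv2.imwrite('pics/b_top.png',cv2.resize(img,None,fx=4,fy=4,interpolation=cv2.INTER_CUBIC))
```

```text
0 [nan nan nan]
  return _methods._mean(a, axis=axis, dtype=dtype,
  ret = um.true_divide(
```

View pics/b_side.png

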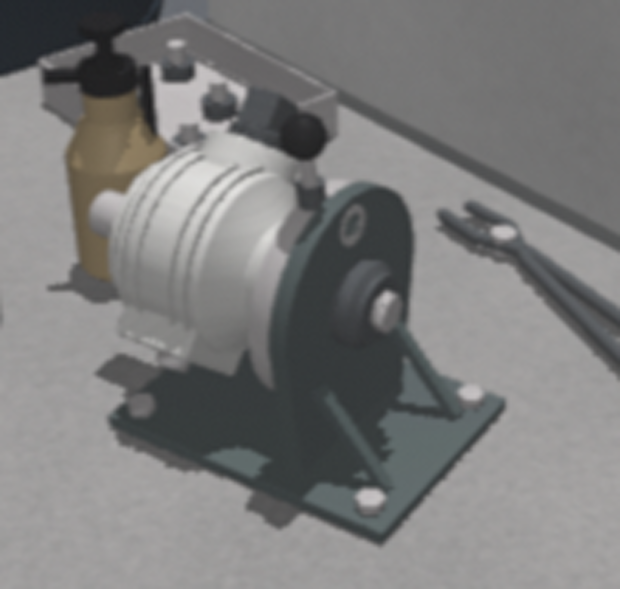

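View pics/b_top.png

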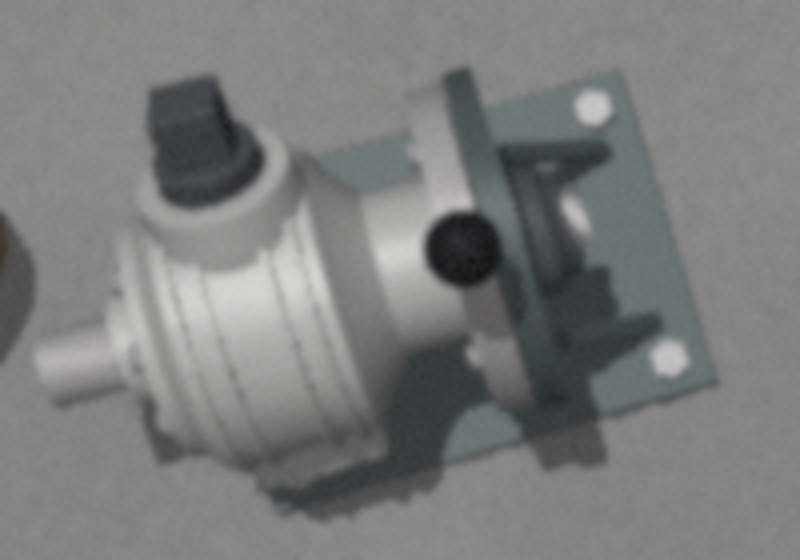

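Run:
```python
from h import *
D=np.load('d.npz')
from scipy.optimize import least_squares
C,u,v=cloud('side',D['side'])
uv=np.c_[u,v]
# cheek polygon in side crop (scale3.1, off 200,140)
def poly(pts,off,s,n):
    m=np.zeros((480,640),np.uint8); cv2.fillPoly(m,[np.int32(np.array(pts)/s+off)],1); return m>0
mk=poly([(300,270),(330,215),(385,200),(402,250),(380,255),(340,280),(325,330),(310,380),(290,390)],[200,140],3.1,'side')
F,_,_=cloud('side',D['side'],mk)
c=F.mean(0)
for i in range(4):
    # vertical plane: n=(sin,cos)
    A=F[:,:2]-F[:,:2].mean(0); w=np.linalg.svd(A-0,full_matrices=False)
    n=w[2][1]; r=A@n; F=F[abs(r)<2.5*np.median(abs(r))+1e-3]
n=n if n[1]<0 else -n
print('face pts',len(F),'normal',n,'yaw of +y', np.degrees(np.arctan2(-n[1],-n[0])),'off',F[:,:2].mean(0)@n, 'rms',r.std())
# ball
for nm,box in (('side',(280,170,310,196)),('top',(270,215,302,247))):
    mk=np.zeros((480,640),bool); mk[box[1]:box[3],box[0]:box[2]]=1
    p=D[nm+'p'].astype(int); mk&=(p.sum(-1)<90)
    B,_,_=cloud(nm,D[nm],mk); 
    B=B[B[:,2]>.2]
    B=B[np.linalg.norm(B-np.median(B,0),axis=1)<.025]
    for _ in range(3):
        s=least_squares(lambda q:np.linalg.norm(B-q,axis=1)-.017,np.median(B,0)-[0,0,.015],loss='soft_l1',f_scale=.002)
    print(nm,len(B),'ball',s.x,np.abs(s.fun).mean())
# foot plate top in top cam
T,u,v=cloud('top',D['top'])
k=(abs(T[:,2]-.012)<.006)&(T[:,0]>.4)&(T[:,0]<.72)&(T[:,1]>-.08)&(T[:,1]<.25)
p=D['topp'][v,u].astype(int); k&=(p[:,1]-p[:,0]>8)
m=np.zeros((480,640),np.uint8);m[v[k],u[k]]=1
print(k.sum(), T[k].min(0),T[k].max(0))
np.save('foot.npy',T[k]); cv2.imwrite('pics/foot.png',m*255)
q=T[k][:,:2]; 
rect=cv2.minAreaRect((q*1000).astype(np.float32)); print(rect)
```

```text
face pts 857 normal [ 0.29282197 -0.95616698] yaw of +y 107.02697873586098 off 0.10419694783155689 rms 0.0009096342792916964
  return _methods._mean(a, axis=axis, dtype=dtype,
  ret = um.true_divide(
Traceback (most recent call last):
ValueError: Initial guess is outside of provided bounds
```

Run:
```python
from h import *
D=np.load('d.npz')
for nm,(a,b) in (('side',(298,184)),('top',(286,232))):
    print(nm); print(D[nm+'p'][b-12:b+13:3,a-12:a+13:3].sum(-1)); print(np.round(D[nm][b-12:b+13:3,a-12:a+13:3],3))
```

```text
side
[[246 218 204 312 348 388 339 317 254]
 [244 183 169 189 300 320 323 330 467]
 [238 170 152 138 166 142 297 334 463]
 [200 169 126 133 144 131 173 326 464]
 [200 184 117 125 131 121 124 328 463]
 [390 222 112 118 118 115 249 459 462]
 [523 496 363 157 107 196 449 458 455]
 [507 466 408 340 333 355 464 458 460]
 [574 483 382 372 328 325 437 460 463]]
[[1.166 1.161 1.177 1.655 1.639 1.583 1.592 1.602 3.202]
 [1.165 1.167 1.176 1.184 1.579 1.588 1.597 1.606 1.67 ]
 [1.165 1.166 1.033 1.029 1.026 1.029 1.598 1.615 1.654]
 [1.163 1.174 1.027 1.026 1.026 1.024 1.036 1.613 1.63 ]
 [1.157 1.163 1.026 1.022 1.024 1.024 1.032 1.612 1.617]
 [1.159 1.169 1.028 1.024 0.    1.03  1.035 1.604 1.595]
 [1.146 1.15  1.159 1.034 1.028 1.034 1.583 1.57  1.581]
 [1.147 1.155 1.158 1.173 1.043 1.054 1.56  1.565 1.563]
 [1.144 1.154 1.16  1.547 1.057 1.057 1.543 1.545 1.544]]
top
[[492 518 560 559 555 338 358 354 272]
 [514 519 450 260 227 200 327 355 317]
 [532 400 128  98  91 100 139 322 317]
 [565 178  90 131 121 100  86 247 316]
 [578 147 105 128 124  89  80 185 284]
 [567 207  82 102  99  90  72 149 240]
 [533 426 129  97  84  60 130 153 171]
 [500 494 410 261 156 199 273 192 161]
 [470 466 452 429 293 285 289 226 162]]
[[0.843 0.84  0.794 0.794 0.791 0.79  0.789 0.789 0.849]
 [0.839 0.837 0.735 0.727 0.728 0.728 0.789 0.79  0.789]
 [0.836 0.734 0.726 0.722 0.721 0.723 0.727 0.787 0.789]
 [0.831 0.728 0.722 0.718 0.719 0.721 0.726 0.788 0.79 ]
 [0.832 0.726 0.721 0.719 0.721 0.721 0.726 0.731 0.79 ]
 [0.83  0.726 0.722 0.718 0.719 0.724 0.724 0.789 0.789]
 [0.834 0.836 0.724 0.722 0.723 0.723 0.73  0.789 0.792]
 [0.833 0.835 0.835 0.731 0.73  0.796 0.796 0.988 0.791]
 [0.835 0.839 0.839 0.839 0.794 0.795 0.796 0.801 0.792]]
```

Run:
```python
from h import *
D=np.load('d.npz')
from scipy.optimize import least_squares
n=np.array([0.2928,-0.9562]); ex=np.array([.9562,.2928]); ey=-n
balls=[]
for nm,box,dm in (('side',(285,172,310,198),1.04),('top',(272,218,300,245),.74)):
    mk=np.zeros((480,640),bool); mk[box[1]:box[3],box[0]:box[2]]=1
    mk&=(D[nm]<dm)&(D[nm]>.5)&(D[nm+'p'].astype(int).sum(-1)<230)
    B,_,_=cloud(nm,D[nm],mk)
    s=least_squares(lambda q:np.linalg.norm(B-q,axis=1)-.017,np.median(B,0)-[0,0,.015],loss='soft_l1',f_scale=.002)
    print(nm,len(B),'ball',s.x,np.abs(s.fun).mean(), 'stand xy-ish', s.x[:2]@ex, s.x[:2]@ey); balls.append(s.x)
# all points from both cams in rotated frame: X=ex.p, Y=ey.p+0.1042, z
for nm in ('side','top'):
    T,u,v=cloud(nm,D[nm])
    X=T[:,:2]@ex; Y=T[:,:2]@ey+.1042; Z=T[:,2]
    # bearing cap: -34<Y<-3
    k=(Y<-.005)&(Y>-.045)&(Z>.07)&(Z<.19)&(X>.4)&(X<.7)
    print(nm,'cap',k.sum(), X[k].min(),X[k].max(),Z[k].max())
    q=np.c_[X,Y,Z][k]
    k2=(q[:,1]<-.008)&(q[:,1]>-.030)
    s=least_squares(lambda a:np.hypot(q[k2,0]-a[0],q[k2,2]-a[1])-.034,[X[k].mean(),.13],loss='soft_l1',f_scale=.001)
    print('cap fit',s.x,np.median(abs(s.fun)))
    s=least_squares(lambda a:np.hypot(q[k2,0]-a[0],q[k2,2]-.13)-.034,[X[k].mean()],loss='soft_l1',f_scale=.001)
    print('cap fit z fixed',s.x,np.median(abs(s.fun)))
    # cheek body
    k=(Y<.018)&(Y>-.003)&(Z>.1)&(Z<.25)&(X>.4)&(X<.75); print('cheek X',np.percentile(X[k],[.5,99.5]),Z[k].max())
    k=(Y<.035)&(Y>.018)&(Z>.1)&(Z<.2)&(X>.4)&(X<.75); print('disc X',np.percentile(X[k],[.5,99.5]))
    k=(abs(Z-.012)<.004)&(X>.38)&(X<.75)&(Y>-.12)&(Y<.25)&((D[nm+'p'][v,u].astype(int)[:,1]-D[nm+'p'][v,u].astype(int)[:,0])>8)
    print('foot X',np.percentile(X[k],[1,99]),'Y',np.percentile(Y[k],[1,99]))
    # gear case body : cylinder
    k=(Y>.1)&(Y<.2)&(Z>.05)&(X>.4)&(X<.7); print('case',np.percentile(X[k],[.5,99.5]))
    k=(Y>.25)&(Y<.30)&(Z>.09)&(Z<.16)&(X>.4)&(X<.7); print('shaft',k.sum(),np.percentile(X[k],[1,50,99]))
```

```text
side 189 ball [0.55280083 0.08728261 0.26817659] 0.000940633111076283 stand xy-ish 0.5541444967591067 -0.07840045096945666
top 278 ball [0.55358388 0.08734136 0.2693762 ] 0.0007290274094978731 stand xy-ish 0.5549104546893446 -0.07857355260146758
side cap 534 0.5153742509836721 0.6333613278174396 0.16389541768774307
cap fit [0.57798908 0.12295281] 0.005660264729547934
cap fit z fixed [0.58061269] 0.005528640116451801
cheek X [0.48586424 0.65813858] 0.22965229548954047
disc X [0.48897061 0.53031246]
foot X [0.4809507  0.66100598] Y [-0.0843047   0.06761693]
case [0.48903656 0.65838567]
shaft 242 [0.64677821 0.67070665 0.699306  ]
top cap 444 0.5184343387047803 0.6325423005842634 0.16695233552518263
cap fit [0.57609198 0.12582802] 0.004081577529156312
cap fit z fixed [0.57687378] 0.004149336218604433
cheek X [0.48805203 0.65597485] 0.2225660900462776
disc X [0.49164712 0.6540072 ]
foot X [0.48295152 0.66643488] Y [-0.08207029  0.08928276]
case [0.49156065 0.67080072]
shaft 449 [0.64732943 0.67487101 0.69944468]
```

```bash
cat >> h.py <<'E'
O=np.array([.5781,.0681]); EX=np.array([.9562,.2928]); EY=np.array([-.2928,.9562])
def st(x,y,z): return np.r_[O+x*EX+y*EY,z]
def Rd(yawdeg): return R.from_euler('xyz',[-np.pi/2,0,np.radians(yawdeg)])
def mv(p,yaw,base=None):
    """shift (cm) & turn from base pose (pos,R) or measured"""
    s=bot.observe()
    if base is None: p0=s['position'];R0=R.from_euler('xyz',s['tool_rot'])
    else: p0,R0=base
    d=R0.inv().apply(np.array(p)-p0)*100; r=(R0.inv()*Rd(yaw)).as_rotvec()
    print('shift xyz',np.round(d,2),'rot',np.round(r,3)); return d,r
def cur():
    s=bot.observe(); print('t',round(s['clock'],2),'pos',np.round(s['position'],4),'rot',np.round(np.degrees(s['tool_rot']),2),'F',np.round(s['force'],1),'M',np.round(s['moment'],2),'w',round(s['grip_width'],4),'q',np.round(s['qpos'],2)); return s
E
python3 - <<'E'
from h import *
cur(); b=np.array([.5533,.0873])
mv(np.r_[b,.36],107); mv(np.r_[b,.30],107)
print(st(-.107,.026,.22), proj('side',st(0,0,.195)),proj('side',st(0,-.034,.13)),proj('top',st(0,.026,.214)))
print(proj('top',st(0,.13,.13)+0))
E
```

```text
t 0.75 pos [0.2387 0.5776 0.2313] rot [-90.     0.    67.55] F [ 0.   0.5 -0.2] M [ 0.07  0.04 -0.01] w 0.0856 q [-1.25  0.52 -0.04  1.6   0.02  1.02 -0.11]
shift xyz [-33.3  -12.87 -47.81] rot [-0.    -0.689 -0.   ]
shift xyz [-33.3   -6.87 -47.81] rot [-0.    -0.689 -0.   ]
[0.4681738 0.0616316 0.22     ] [[312.57643935 212.49299995]] [[325.39773678 241.1041293 ]] [[284.29427779 226.63191533]]
[[237.33254862 247.68699889]]
```

Emit:
arm_command --moves '[{"y": -4},{"x": -5,"y": -8,"z": -7,"ry": -0.1},{"x": -10,"y": -12,"z": -14,"ry": -0.2},{"x": -15,"y": -12.9,"z": -21,"ry": -0.3},{"x": -18,"y": -12.9,"z": -25,"ry": -0.4}]'

```text
invalid input at $.moves[0]: expected keys rx, ry, rz, x, y, z, gripper
```

Run:
```python
from h import *
cur(); b=np.array([.5533,.0873])
mv(np.r_[b,.36],107); mv(np.r_[b,.30],107)
```

```text
t 0.75 pos [0.2387 0.5776 0.2313] rot [-90.     0.    67.55] F [ 0.   0.5 -0.2] M [ 0.07  0.04 -0.01] w 0.0856 q [-1.25  0.52 -0.04  1.6   0.02  1.02 -0.11]
shift xyz [-33.3  -12.87 -47.81] rot [-0.    -0.689 -0.   ]
shift xyz [-33.3   -6.87 -47.81] rot [-0.    -0.689 -0.   ]
```

Emit:
arm_command --moves '[{"rx": 0,"ry": 0,"rz": 0,"x": 0,"y": -4,"z": 0,"gripper": 1},{"rx": 0,"ry": -0.12,"rz": 0,"x": -2,"y": -7.5,"z": -3,"gripper": 1},{"rx": 0,"ry": -0.24,"rz": 0,"x": -5,"y": -10,"z": -6,"gripper": 1},{"rx": 0,"ry": -0.36,"rz": 0,"x": -8,"y": -12.9,"z": -9,"gripper": 1},{"rx": 0,"ry": -0.48,"rz": 0,"x": -10,"y": -12.9,"z": -13,"gripper": 1}]'

```text
clock: 1.17
position: [0.305, 0.4568, 0.3576]
tool_rot: [-1.573, -0.003, 1.661]
force: [0.6, 0.8, -0.3]
grip_width: 0.0851
```

Run:
```python
from h import *
cur(); b=np.array([.5533,.0873])
mv(np.r_[b,.36],107); mv(np.r_[b,.30],107)
```

```text
t 1.17 pos [0.305  0.4568 0.3576] rot [-90.1   -0.18  95.16] F [ 0.6  0.8 -0.3] M [ 0.02 -0.06  0.05] w 0.0851 q [-1.01  0.29 -0.1   1.63  0.03  1.22  0.54]
shift xyz [-39.03  -0.32 -21.41] rot [ 0.002 -0.207  0.003]
shift xyz [-39.05   5.68 -21.4 ] rot [ 0.002 -0.207  0.003]
```

Emit:
arm_command --moves '[{"rx": 0,"ry": -0.1,"rz": 0,"x": -3.5,"y": 0,"z": -2,"gripper": 1},{"rx": 0,"ry": -0.2,"rz": 0,"x": -7,"y": 0,"z": -4,"gripper": 1},{"rx": 0,"ry": -0.207,"rz": 0,"x": -10.5,"y": 0,"z": -6,"gripper": 1},{"rx": 0,"ry": -0.207,"rz": 0,"x": -14,"y": 0,"z": -8,"gripper": 1},{"rx": 0,"ry": -0.207,"rz": 0,"x": -17.5,"y": 0,"z": -10,"gripper": 1}]'

```text
clock: 1.58
position: [0.4202, 0.2891, 0.3548]
tool_rot: [-1.571, -0.0, 1.86]
force: [1.2, 1.1, -0.1]
grip_width: 0.0856
```

Run:
```python
from h import *
cur(); b=np.array([.5533,.0873])
mv(np.r_[b,.36],107); mv(np.r_[b,.30],107)
```

```text
t 1.58 pos [0.4202 0.2891 0.3548] rot [-9.0030e+01 -1.0000e-02  1.0657e+02] F [ 1.2  1.1 -0.1] M [ 0.06 -0.03 -0.03] w 0.0856 q [-0.7   0.22 -0.03  1.73  0.01  1.19  1.13]
shift xyz [-23.14  -0.52  -7.  ] rot [ 0.    -0.007  0.   ]
shift xyz [-23.14   5.48  -6.99] rot [ 0.    -0.007  0.   ]
```

Emit:
arm_command --moves '[{"rx": 0,"ry": 0,"rz": 0,"x": -4,"y": 0,"z": -1.2,"gripper": 0.5},{"rx": 0,"ry": 0,"rz": 0,"x": -8,"y": 0,"z": -2.4,"gripper": 0.5},{"rx": 0,"ry": 0,"rz": 0,"x": -12,"y": 0,"z": -3.6,"gripper": 0.5},{"rx": 0,"ry": 0,"rz": 0,"x": -16,"y": 0,"z": -4.8,"gripper": 0.5},{"rx": 0,"ry": 0,"rz": 0,"x": -20,"y": 0,"z": -6,"gripper": 0.5}]'

```text
clock: 2.0
position: [0.5345, 0.1149, 0.3548]
tool_rot: [-1.571, -0.0, 1.86]
force: [0.3, 1.0, -0.4]
grip_width: 0.0638
```

Run:
```python
from h import *
cur(); b=np.array([.5533,.0873])
mv(np.r_[b,.36],107); mv(np.r_[b,.29],107)
```

```text
t 2.0 pos [0.5345 0.1149 0.3548] rot [-90.04  -0.   106.58] F [ 0.3  1.  -0.4] M [ 0.06 -0.09  0.03] w 0.0638 q [-0.4   0.28  0.1   1.64 -0.03  1.21  1.57]
shift xyz [-3.18 -0.52 -1.01] rot [ 0.001 -0.007 -0.   ]
shift xyz [-3.18  6.48 -1.01] rot [ 0.001 -0.007 -0.   ]
```

Emit:
arm_command --moves '[{"rx": 0,"ry": 0,"rz": 0,"x": -3.0,"y": 0,"z": -0.9,"gripper": 0.5},{"rx": 0,"ry": 0,"rz": 0,"x": -3.0,"y": 3,"z": -0.9,"gripper": 0.5},{"rx": 0,"ry": 0,"rz": 0,"x": -3.0,"y": 6,"z": -0.9,"gripper": 0.5},{"rx": 0,"ry": 0,"rz": 0,"x": -3.0,"y": 6.5,"z": -0.9,"gripper": 0.5}]'

```text
clock: 2.33
position: [0.5493, 0.0899, 0.2855]
tool_rot: [-1.565, -0.0, 1.859]
force: [-0.6, 1.0, -0.5]
grip_width: 0.0641
```

Run:
```python
from h import *
s=cur(); b=np.array([.5533,.0873])
p,d=bot.grab_frame('wrist'); cv2.imwrite('pics/c_w.png',p[:,:,::-1])
mv(np.r_[b,.247],107)
print(proj('wrist',[.5533,.0873,.269],wext(s)))
```

```text
t 2.33 pos [0.5493 0.0899 0.2855] rot [-8.9690e+01 -1.0000e-02  1.0653e+02] F [-0.6  1.  -0.5] M [ 0.02  0.02 -0.  ] w 0.0641 q [-0.35  0.36  0.11  1.72 -0.04  1.07  1.63]
shift xyz [-0.4   4.   -0.28] rot [-0.005 -0.007  0.   ]
[[305.59322621 303.96720849]]
```

View pics/c_w.png

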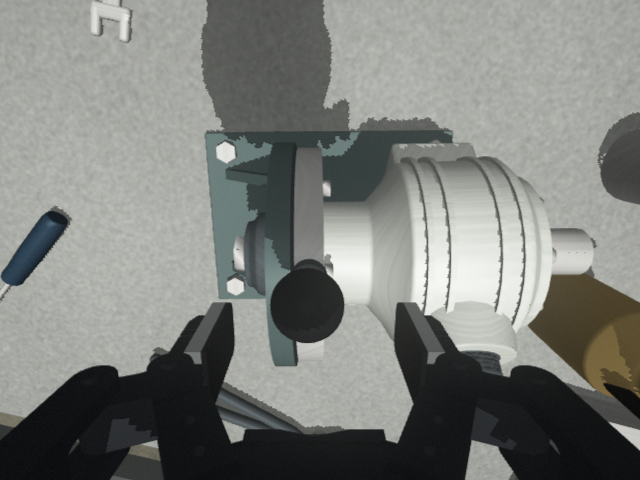

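Emit:
arm_command --moves '[{"rx": 0,"ry": 0,"rz": 0,"x": -0.4,"y": 2,"z": -0.2,"gripper": 0.5},{"rx": 0,"ry": 0,"rz": 0,"x": -0.4,"y": 3.9,"z": -0.2,"gripper": 0.5},{"rx": 0,"ry": 0,"rz": 0,"x": -0.4,"y": 3.9,"z": -0.2,"gripper": -0.3},{"rx": 0,"ry": 0,"rz": 0,"x": -0.4,"y": 3.9,"z": -0.2,"gripper": -0.5},{"rx": 0,"ry": 0,"rz": 0,"x": -0.4,"y": 3.9,"z": -0.2,"gripper": -0.5}]' --squeeze 25

```text
clock: 2.8
position: [0.5545, 0.0881, 0.2524]
tool_rot: [-1.572, -0.0, 1.861]
force: [-2.3, -0.5, 1.6]
grip_width: 0.0323
```

Run:
```python
from h import *
s=cur();
```

```text
t 2.8 pos [0.5545 0.0881 0.2524] rot [-9.0100e+01 -2.0000e-02  1.0661e+02] F [-2.3 -0.5  1.6] M [-0.12  0.32  0.02] w 0.0323 q [-0.34  0.4   0.1   1.75 -0.05  0.99  1.64]
```

Emit:
arm_command --moves '[{"rx": 0,"ry": 0,"rz": 0,"x": 0,"y": 0.19,"z": 1.11,"gripper": -0.5},{"rx": 0,"ry": 0,"rz": 0,"x": 0,"y": 0.57,"z": 2.53,"gripper": -0.5},{"rx": 0,"ry": 0,"rz": 0,"x": 0,"y": 1.09,"z": 3.89,"gripper": -0.5},{"rx": 0,"ry": 0,"rz": 0,"x": 0,"y": 1.76,"z": 5.2,"gripper": -0.5},{"rx": 0,"ry": 0,"rz": 0,"x": 0,"y": 2.55,"z": 6.43,"gripper": -0.5}]'

```text
clock: 3.22
position: [0.4936, 0.0695, 0.2274]
tool_rot: [-1.576, 0.0, 1.86]
force: [5.3, 0.9, 2.1]
grip_width: 0.0327
```

Run:
```python
from h import *
s=cur();
```

```text
t 3.22 pos [0.4936 0.0695 0.2274] rot [-9.0310e+01  1.0000e-02  1.0659e+02] F [5.3 0.9 2.1] M [ 0.08 -0.96 -0.04] w 0.0327 q [-0.34  0.32  0.1   1.94 -0.04  0.87  1.64]
```

Emit:
arm_command --moves '[{"rx": 0,"ry": 0,"rz": 0,"x": 0,"y": 0.72,"z": 0.92,"gripper": -0.5},{"rx": 0,"ry": 0,"rz": 0,"x": 0,"y": 1.45,"z": 1.69,"gripper": -0.5},{"rx": 0,"ry": 0,"rz": 0,"x": 0,"y": 2.33,"z": 2.49,"gripper": -0.5},{"rx": 0,"ry": 0,"rz": 0,"x": 0,"y": 2.33,"z": 2.49,"gripper": -0.5},{"rx": 0,"ry": 0,"rz": 0,"x": 0,"y": 2.33,"z": 2.49,"gripper": -0.5}]'

```text
clock: 3.63
position: [0.4685, 0.0619, 0.2027]
tool_rot: [-1.571, 0.0, 1.86]
force: [-5.7, -3.8, 1.8]
grip_width: 0.0322
```

Run:
```python
from h import *
s=cur(); 
for n in ['side','top']:
    p,d=bot.grab_frame(n); np.savez(f'd2_{n}.npz',p=p,d=d)
    if n=='side': c=p[140:330,200:400]; k=3.1
    else: c=p[170:310,170:370]; k=4
    cv2.imwrite(f'pics/e_{n}.png',cv2.resize(c[:,:,::-1],None,fx=k,fy=k,interpolation=cv2.INTER_CUBIC))
print(proj('side',[st(0,0,.195),st(-.107,.026,.22),st(0,.13,.262)]),proj('top',[st(-.107,.026,.22),st(0,.13,.262)]))
```

```text
t 3.63 pos [0.4685 0.0619 0.2027] rot [-8.9990e+01  1.0000e-02  1.0656e+02] F [-5.7 -3.8  1.8] M [-0.89  1.22 -0.18] w 0.0322 q [-0.33  0.32  0.1   2.02 -0.04  0.8   1.65]
[[312.57643935 212.49299995]
 [273.70834615 221.11116708]
 [264.47610287 171.58782725]] [[300.73556757 283.06564161]
 [223.61008939 239.56258768]]
```

View pics/e_side.png

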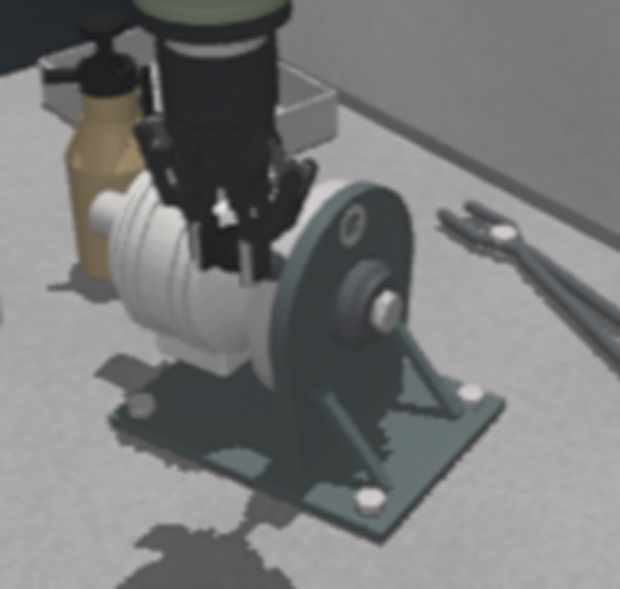

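View pics/e_top.png

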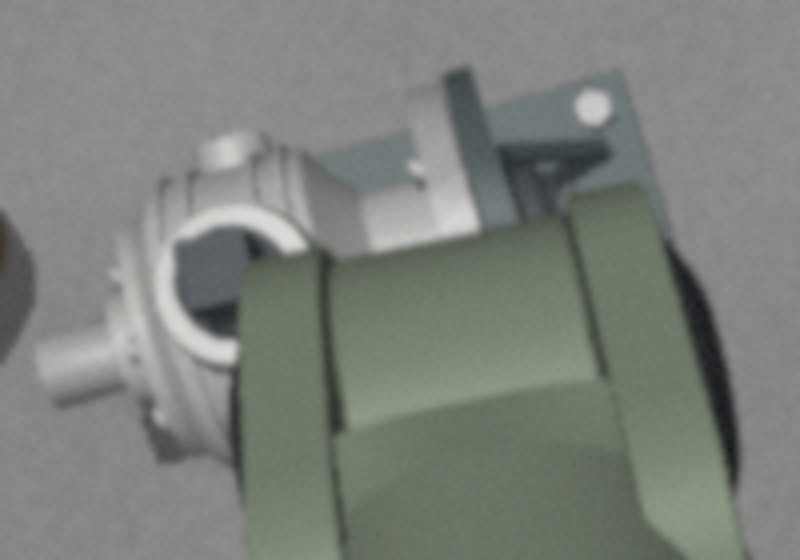

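Emit:
arm_command --moves '[{"rx": 0,"ry": 0,"rz": 0,"x": 0,"y": 0,"z": 0,"gripper": 0.5},{"rx": 0,"ry": 0,"rz": 0,"x": 0,"y": 0,"z": 0,"gripper": 0.5},{"rx": 0,"ry": 0,"rz": 0,"x": 0,"y": -3,"z": 0,"gripper": 0.5},{"rx": 0,"ry": 0,"rz": 0,"x": 0,"y": -7,"z": 0,"gripper": 0.5},{"rx": 0,"ry": 0,"rz": 0,"x": 0,"y": -11,"z": 0,"gripper": 0.8}]'

```text
clock: 4.15
position: [0.4684, 0.0621, 0.3136]
tool_rot: [-1.57, 0.0, 1.86]
force: [0.6, -0.1, 0.4]
grip_width: 0.0747
```

Run:
```python
from h import *
s=cur(); p,d=bot.grab_frame('wrist'); np.savez('d3_wrist.npz',p=p,d=d,E=wext(s)); cv2.imwrite('pics/f_w.png',p[:,:,::-1])
print(proj('wrist',[st(-.107,.026,.22),st(0,.13,.262),st(0,0,.218)],wext(s)))
D=np.load('d.npz');P,_,_=cloud('top',D['top'],D['top_pin_2']); 
print(D['top_pin_2'].sum())
```

```text
t 4.15 pos [0.4684 0.0621 0.3136] rot [-89.96   0.   106.59] F [ 0.6 -0.1  0.4] M [-0.01 -0.08 -0.03] w 0.0747 q [-0.35  0.19  0.11  1.88 -0.02  1.08  1.63]
[[313.14935065 246.29252124]
 [481.24380394 429.47022873]
 [278.74249536 384.96900494]]
491
```

View pics/f_w.png

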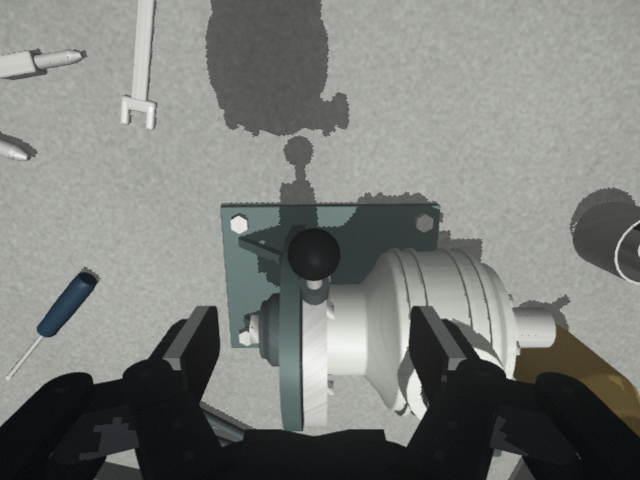

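```bash
cat >> h.py <<'E'
from scipy.optimize import least_squares
def ball(n,p,d,guess,ext=None):
    T,u,v=cloud(n,d,None,ext); k=(np.linalg.norm(T-guess,axis=1)<.03)&(p[v,u].astype(int).sum(-1)<230)
    B=T[k]; s=least_squares(lambda q:np.linalg.norm(B-q,axis=1)-.017,guess,loss='soft_l1',f_scale=.0015)
    c=s.x; X=(c[:2]-O)@EX; Y=(c[:2]-O)@EY
    print(n,len(B),'ball world',np.round(c,4),'stand',np.round([X,Y,c[2]],4),'case ang',50-np.degrees(np.arctan2(-X,c[2]-.13)),'r',np.hypot(X,c[2]-.13),'res',np.abs(s.fun).mean())
    return c
E
python3 - <<'E'
from h import *
z=np.load('d3_wrist.npz'); ball('wrist',z['p'],z['d'],st(-.107,.026,.22),z['E'])
D=np.load('d.npz')
for n in ('top','side'): ball(n,D[n+'p'],D[n],np.array([.5533,.0873,.2688]))
s=cur()
for n in ('top','side'):
    p,d=bot.grab_frame(n); np.savez(f'd4_{n}.npz',p=p,d=d); ball(n,p,d,st(-.107,.026,.22))
c=cv2.resize(p[180:250,280:350][:,:,::-1],None,fx=8,fy=8,interpolation=cv2.INTER_CUBIC); cv2.imwrite('pics/g.png',c)
E
```

```text
wrist 2176 ball world [0.4722 0.0628 0.2224] stand [-0.1028  0.0259  0.2224] case ang 1.971141474263149 r 0.13823873859562025 res 0.00036409212437585553
top 278 ball world [0.5536 0.0873 0.2694] stand [-0.0178  0.0256  0.2694] case ang 42.719144764618505 r 0.14051296965246268 res 0.0007287287709750418
side 189 ball world [0.5528 0.0873 0.2682] stand [-0.0186  0.0258  0.2682] case ang 42.34611966392052 r 0.13941081655042312 res 0.0009403514074918898
t 4.2 pos [0.471  0.0625 0.3211] rot [-90.51   0.   106.55] F [ 0.5  0.2 10.2] M [ 0.04 -0.1   0.03] w 0.0771 q [-0.35  0.18  0.11  1.87 -0.02  1.08  1.63]
top 0 ball world [0.4682 0.0616 0.22  ] stand [-0.107  0.026  0.22 ] case ang 0.06649349181963515 r 0.1398218557321564 res nan
side 178 ball world [0.4712 0.0625 0.2215] stand [-0.1039  0.0259  0.2215] case ang 1.3654316349630733 r 0.13845975672514527 res 0.0011305968379323947h.py:35: RuntimeWarning: Mean of empty slice.
  print(n,len(B),'ball world',np.round(c,4),'stand',np.round([X,Y,c[2]],4),'case ang',50-np.degrees(np.arctan2(-X,c[2]-.13)),'r',np.hypot(X,c[2]-.13),'res',np.abs(s.fun).mean())
  ret = ret.dtype.type(ret / rcount)
```

View pics/g.png

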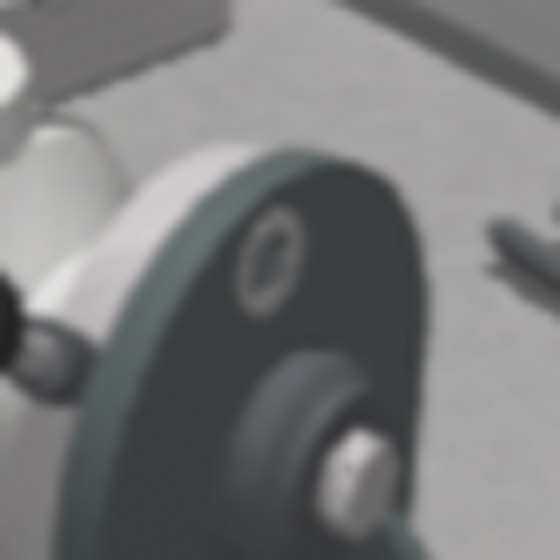

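Run:
```python
from h import *
z=np.load('d3_wrist.npz'); T,u,v=cloud('wrist',z['d'],None,z['E'])
L=np.c_[(T[:,:2]-O)@EX,(T[:,:2]-O)@EY,T[:,2]]
def show(L,nm):
    k=(L[:,2]>.25)&(abs(L[:,0])<.06)&(abs(L[:,1]-.13)<.06)
    if k.sum()<20: print(nm,'few',k.sum()); return
    Q=L[k]; c=Q.mean(0)
    for _ in range(4):
        w=np.linalg.svd(Q-Q.mean(0))[2][2] if len(Q)<3000 else np.linalg.svd(np.cov((Q-Q.mean(0)).T))[2][2]
        w*=np.sign(w[2]); r=(Q-Q.mean(0))@w; Q=Q[abs(r)<2.5*r.std()+1e-4]
    print(nm,len(Q),'mean',Q.mean(0),'min',Q.min(0),'max',Q.max(0),'normal tilt x,y deg',np.degrees(w[:2]),'rect',cv2.minAreaRect((Q[:,:2]*1000).astype(np.float32)))
show(L,'wrist')
for f in ('d2_top','d2_side','d4_side','d4_top'):
    q=np.load(f+'.npz'); T,u,v=cloud(f[3:],q['d']); show(np.c_[(T[:,:2]-O)@EX,(T[:,:2]-O)@EY,T[:,2]],f)
# hole ring in side
q=np.load('d4_side.npz'); g=q['p'].astype(int).sum(-1)[195:230,300:326]
m=np.zeros((480,640),bool); m[200:226,304:324]=1
p=q['p'].astype(int).sum(-1); base=np.median(p[m]); ring=m&(p>base+60)
yy,xx=np.nonzero(ring); print('ring px',ring.sum(),xx.mean(),yy.mean(),xx.min(),xx.max(),yy.min(),yy.max(), cv2.fitEllipse(np.c_[xx,yy].astype(np.float32)))
m_=bot.camera_model('side');f=240/np.tan(np.radians(m_['vfov'])/2);E=m_['extrinsics']
for px in [(xx.mean(),yy.mean()),((xx.min()+xx.max())/2,(yy.min()+yy.max())/2)]:
    r=E[:3,:3]@np.array([(px[0]-m_['cx'])/f,(px[1]-m_['cy'])/f,1]); o=E[:3,3]
    nn=np.r_[EY,0]; t=((np.r_[O,0]-o)@nn)/(r@nn); P=o+t*r; print('hole stand', (P[:2]-O)@EX, (P[:2]-O)@EY,P[2])
# cheek outline X at heights from side on-plane points
T,u,v=cloud('side',q['d']); L=np.c_[(T[:,:2]-O)@EX,(T[:,:2]-O)@EY,T[:,2]]
k=(abs(L[:,1])<.003)&(L[:,2]>.09)&(L[:,2]<.23)
for a in np.arange(.10,.22,.01):
    kk=k&(abs(L[:,2]-a)<.005)&(abs(L[:,0])<.1); 
    if kk.sum(): print(round(a,2),L[kk,0].min().round(4),L[kk,0].max().round(4), kk.sum())
```

```text
wrist 53 mean [0.01771155 0.14171075 0.26218317] min [0.01468477 0.13927182 0.2609945 ] max [0.02108853 0.14479998 0.26334023] normal tilt x,y deg [8.23449338 2.30739379] rect ((17.941268920898438, 142.01156616210938), (5.5011491775512695, 6.310507774353027), 86.89738464355469)
d2_top 367 mean [0.00049956 0.12551289 0.28591873] min [-0.05969934  0.07016668  0.25015184] max [0.02111334 0.14601245 0.56719184] normal tilt x,y deg [35.62312434 42.10124174] rect ((-13.495744705200195, 102.64801025390625), (104.89834594726562, 41.57632827758789), 55.294593811035156)
d2_side few 0
d4_side 168 mean [-0.00106019  0.12571462  0.25853467] min [-0.0147072   0.11128048  0.25010698] max [0.02138908 0.14449084 0.2637453 ] normal tilt x,y deg [-7.02830322 -6.76016179] rect ((3.2058887481689453, 127.93962860107422), (33.07109832763672, 36.107540130615234), 89.36227416992188)
d4_top 42 mean [-0.05596566  0.07220277  0.67787107] min [-0.05983657  0.07010992  0.66542103] max [-0.05031398  0.07487039  0.68425904] normal tilt x,y deg [50.28705696 -0.2378965 ] rect ((-55.390533447265625, 71.96760559082031), (4.238419532775879, 9.815138816833496), 79.30318450927734)
ring px 167 310.8263473053892 207.92814371257484 304 323 200 225 ((313.32904052734375, 210.41525268554688), (17.19585418701172, 24.63505744934082), 164.31179809570312)
hole stand -0.0067240023849157 -7.407242847258424e-17 0.2101165988103635
hole stand 0.003738430933937444 -6.090909853469168e-17 0.19309274229433226
0.1 -0.0833 0.0862 77
0.11 -0.0862 0.0868 79
0.12 -0.0854 0.0856 75
0.13 -0.0883 0.0937 92
0.14 -0.0866 0.0855 98
0.15 -0.0855 0.0849 109
0.16 -0.0834 0.0861 156
0.17 -0.0817 0.0818 143
0.18 -0.0736 0.0746 142
0.19 -0.0665 0.065 116
0.2 -0.0571 0.0588 94
0.21 -0.0438 0.0444 83
```

Run:
```python
from h import *
s=cur(); mv([.4718,.0627,.203],106.6)
```

```text
t 4.3 pos [0.4701 0.0625 0.3149] rot [-90.34  -0.   106.58] F [-0.5 -0.5 -0.7] M [-0.02 -0.01  0.01] w 0.0767 q [-0.35  0.18  0.11  1.88 -0.02  1.07  1.63]
shift xyz [-0.03 11.19 -0.11] rot [ 0.006 -0.     0.   ]
```

Emit:
arm_command --moves '[{"rx": 0,"ry": 0,"rz": 0,"x": 0,"y": 4,"z": -0.2,"gripper": 0.5},{"rx": 0,"ry": 0,"rz": 0,"x": 0,"y": 8,"z": -0.2,"gripper": 0.5},{"rx": 0,"ry": 0,"rz": 0,"x": 0,"y": 11,"z": -0.2,"gripper": 0.5},{"rx": 0,"ry": 0,"rz": 0,"x": 0,"y": 11,"z": -0.2,"gripper": -0.5},{"rx": 0,"ry": 0,"rz": 0,"x": 0,"y": 11,"z": -0.2,"gripper": -0.5}]' --squeeze 40

```text
clock: 4.72
position: [0.47, 0.0625, 0.2013]
tool_rot: [-1.568, 0.0, 1.86]
force: [0.0, 0.2, 0.3]
grip_width: 0.0406
```

Run:
```python
from h import *
s=cur()
p,d=bot.grab_frame('side');ball('side',p,d,st(-.104,.026,.222))
```

```text
t 4.72 pos [0.47   0.0625 0.2013] rot [-89.83   0.   106.58] F [0.  0.2 0.3] M [-0.02 -0.05 -0.05] w 0.0406 q [-0.34  0.33  0.1   2.02 -0.04  0.8   1.65]
side 240 ball world [0.4684 0.0661 0.223 ] stand [-0.1054  0.0302  0.223 ] case ang 1.3961273835788717 r 0.1405651899443366 res 0.0029660573238507798
```

Emit:
arm_command --moves '[{"rx": 0,"ry": 0,"rz": 0,"x": 0,"y": 0,"z": 0,"gripper": -0.5},{"rx": 0,"ry": 0,"rz": 0,"x": 0,"y": 0,"z": 0,"gripper": -0.5},{"rx": 0,"ry": 0,"rz": 0,"x": 0,"y": 0.18,"z": 0.15,"gripper": -0.5},{"rx": 0,"ry": 0,"rz": 0,"x": 0,"y": 0.37,"z": 0.31,"gripper": -0.5},{"rx": 0,"ry": 0,"rz": 0,"x": 0,"y": 0.37,"z": 0.31,"gripper": -0.5}]' --squeeze 40

```text
clock: 5.18
position: [0.468, 0.0617, 0.1992]
tool_rot: [-1.573, 0.0, 1.86]
force: [-1.6, -2.6, 3.9]
grip_width: 0.032
```

Run:
```python
from h import *
s=cur()
```

```text
t 5.18 pos [0.468  0.0617 0.1992] rot [-90.13   0.   106.56] F [-1.6 -2.6  3.9] M [-0.38  0.09 -0.04] w 0.032 q [-0.33  0.32  0.1   2.03 -0.04  0.79  1.65]
```

Emit:
arm_command --moves '[{"rx": 0,"ry": 0,"rz": 0,"x": 0,"y": 0,"z": 0,"gripper": -0.5},{"rx": 0,"ry": 0,"rz": 0,"x": 0,"y": 0,"z": 0,"gripper": 0.5},{"rx": 0,"ry": 0,"rz": 0,"x": 0,"y": 0,"z": 0,"gripper": 0.5},{"rx": 0,"ry": 0,"rz": 0,"x": 0,"y": -4,"z": 0,"gripper": 0.5},{"rx": 0,"ry": 0,"rz": 0,"x": 0,"y": -8,"z": 2,"gripper": 0.8}]'

```text
clock: 5.6
position: [0.4505, 0.057, 0.2757]
tool_rot: [-1.569, 0.0, 1.861]
force: [-0.6, -0.0, 0.2]
grip_width: 0.0741
```

Run:
```python
from h import *
s=cur()
p,d=bot.grab_frame('wrist');ball('wrist',p,d,st(-.105,.026,.222),wext(s))
p,d=bot.grab_frame('side');ball('side',p,d,st(-.105,.026,.222))
```

```text
t 5.6 pos [0.4505 0.057  0.2757] rot [-8.9880e+01  1.0000e-02  1.0662e+02] F [-0.6 -0.   0.2] M [-0.01  0.01 -0.02] w 0.0741 q [-0.35  0.19  0.11  1.98 -0.02  0.97  1.63]
wrist 2803 ball world [0.4693 0.062  0.2189] stand [-0.1058  0.026   0.2189] case ang 0.018959677133281616 r 0.1381988604684229 res 0.0003529822225634571
side 180 ball world [0.4682 0.0616 0.2182] stand [-0.107   0.026   0.2182] case ang -0.49636130087005625 r 0.1386279296832837 res 0.0010008146581018302
```

Run:
```python
from h import *
D=np.load('d.npz')
for n in ('top','side'):
    T,u,v=cloud(n,D[n]); 
    fl=(abs(T[:,0]-.52)<.15)&(abs(T[:,1]+.25)<.2)&(T[:,2]<.008)&(T[:,2]>-.02); z0=np.median(T[fl,2])
    k=(T[:,0]>.47)&(T[:,0]<.55)&(T[:,1]>-.40)&(T[:,1]<-.24)&(T[:,2]>z0+.006)
    Q=T[k]; print(n,'bench z',z0,'max',np.percentile(Q[:,2],95)-z0,len(Q))
    H=Q[Q[:,2]-z0>.0225]; print('head rect',cv2.minAreaRect((H[:,:2]*1000).astype(np.float32)),H[:,:2].mean(0))
    r=cv2.minAreaRect((Q[:,:2]*1000).astype(np.float32));print('all rect',r)
    c=Q[:,:2].mean(0); w=np.linalg.svd(Q[:,:2]-c)[2][0]; w*=np.sign(w[1]); t=(Q[:,:2]-c)@w
    print('axis deg',np.degrees(np.arctan2(w[1],w[0])),'ends',c+w*t.min(),c+w*t.max(),t.max()-t.min())
c=D['topp'][240:330,410:520][:,:,::-1]; cv2.imwrite('pics/pin.png',cv2.resize(c,None,fx=6,fy=6,interpolation=cv2.INTER_CUBIC))
```

```text
top bench z 0.0008428976305171476 max 0.030127543712169587 543
head rect ((513.821044921875, -321.298583984375), (105.39241027832031, 28.03127098083496), 83.87574005126953) [ 0.5116585  -0.33877149]
all rect ((514.37353515625, -315.9253845214844), (116.19535827636719, 28.07903480529785), 83.87574005126953)
axis deg 83.34171087119392 ends [ 0.50710309 -0.37357711] [ 0.52057619 -0.25816104] 0.11619979497047393
side bench z -0.00020079125995597913 max 0.029295336792213855 857
head rect ((512.6527099609375, -322.64306640625), (106.44800567626953, 29.992488861083984), 82.40795135498047) [ 0.50849747 -0.34378735]
all rect ((512.2299194335938, -317.1042175292969), (118.62454986572266, 30.43547821044922), 84.50157928466797)
axis deg 83.22324063129615 ends [ 0.50220713 -0.37586348] [ 0.51622982 -0.2578586 ] 0.11883512307874405
```

View pics/pin.png

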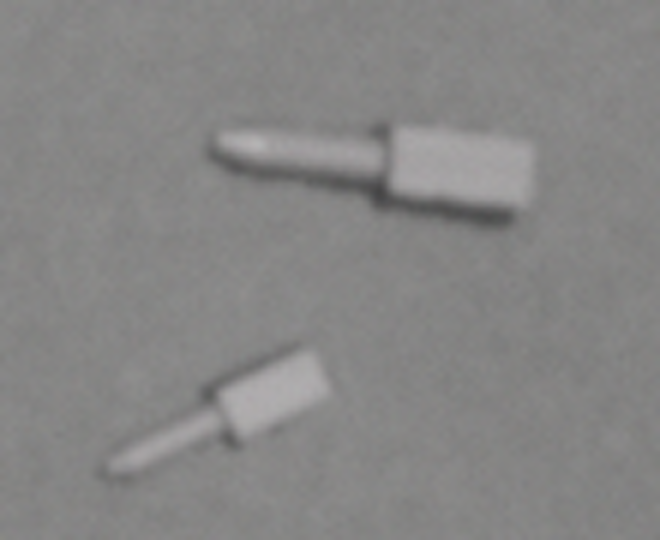

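Run:
```python
from h import *
s=cur(); mv([.5104,-.3419,.13],-6.5)
```

```text
t 5.7 pos [0.4502 0.0562 0.28  ] rot [-90.39  -0.   106.53] F [ 1.6  1.3 -1. ] M [ 0.01  0.   -0.  ] w 0.0774 q [-0.35  0.18  0.11  1.98 -0.02  0.97  1.63]
shift xyz [-39.87  14.96   5.66] rot [0.004 1.973 0.007]
```

Emit:
arm_command --moves '[{"rx": 0,"ry": 0.12,"rz": 0,"x": -3,"y": 0,"z": 0.5,"gripper": 0.5},{"rx": 0,"ry": 0.24,"rz": 0,"x": -6,"y": 0,"z": 1,"gripper": 0.5},{"rx": 0,"ry": 0.36,"rz": 0,"x": -9,"y": 0,"z": 1.5,"gripper": 0.5},{"rx": 0,"ry": 0.48,"rz": 0,"x": -12,"y": 0,"z": 2,"gripper": 0.5},{"rx": 0,"ry": 0.6,"rz": 0,"x": -15,"y": 0,"z": 2.5,"gripper": 0.5}]'

```text
clock: 6.12
position: [0.4684, -0.0959, 0.2755]
tool_rot: [-1.571, -0.0, 1.254]
force: [0.5, 0.4, 0.0]
grip_width: 0.064
```

Run:
```python
from h import *
s=cur(); mv([.5104,-.3419,.13],-6.5)
```

```text
t 6.12 pos [ 0.4684 -0.0959  0.2755] rot [-9.003e+01 -1.000e-02  7.188e+01] F [0.5 0.4 0. ] M [-0.01 -0.03 -0.  ] w 0.064 q [-0.17  0.24  0.3   1.93 -0.09  0.98  1.42]
shift xyz [-22.08  14.55 -11.64] rot [0.000e+00 1.368e+00 1.000e-03]
```

Emit:
arm_command --moves '[{"rx": 0,"ry": 0.12,"rz": 0,"x": -2.5,"y": 0,"z": -1.3,"gripper": 0.5},{"rx": 0,"ry": 0.24,"rz": 0,"x": -5,"y": 1,"z": -2.6,"gripper": 0.5},{"rx": 0,"ry": 0.36,"rz": 0,"x": -7.5,"y": 2.5,"z": -3.9,"gripper": 0.5},{"rx": 0,"ry": 0.48,"rz": 0,"x": -10,"y": 4,"z": -5.2,"gripper": 0.5},{"rx": 0,"ry": 0.6,"rz": 0,"x": -12.5,"y": 5.5,"z": -6.5,"gripper": 0.5}]'

```text
clock: 6.53
position: [0.4923, -0.2347, 0.2198]
tool_rot: [-1.571, -0.0, 0.655]
force: [1.2, 0.7, 0.0]
grip_width: 0.0638
```

Run:
```python
from h import *
s=cur(); mv([.5104,-.3419,.13],-6.5)
```

```text
t 6.53 pos [ 0.4923 -0.2347  0.2198] rot [-9.004e+01 -2.000e-02  3.751e+01] F [1.2 0.7 0. ] M [ 0.12 -0.03  0.03] w 0.0638 q [ 0.01  0.44  0.45  1.84 -0.24  0.91  1.22]
shift xyz [-5.1   8.98 -9.6 ] rot [0.    0.768 0.001]
```

Emit:
arm_command --moves '[{"rx": 0,"ry": 0.12,"rz": 0,"x": -1,"y": 1.5,"z": -2,"gripper": 0.5},{"rx": 0,"ry": 0.24,"rz": 0,"x": -2,"y": 3,"z": -4,"gripper": 0.5},{"rx": 0,"ry": 0.36,"rz": 0,"x": -3,"y": 4.5,"z": -6,"gripper": 0.5},{"rx": 0,"ry": 0.48,"rz": 0,"x": -4,"y": 6,"z": -8,"gripper": 0.5},{"rx": 0,"ry": 0.6,"rz": 0,"x": -5.1,"y": 7.5,"z": -9.6,"gripper": 0.5}]'

```text
clock: 6.95
position: [0.5112, -0.3417, 0.1443]
tool_rot: [-1.571, -0.0, 0.055]
force: [0.3, 0.8, 0.1]
grip_width: 0.064
```

Emit:
arm_command --moves '[{"rx": 0,"ry": 0.12,"rz": 0,"x": 0,"y": 1,"z": 0,"gripper": 0.3},{"rx": 0,"ry": 0.168,"rz": 0,"x": 0,"y": 1.5,"z": 0,"gripper": 0.3},{"rx": 0,"ry": 0.168,"rz": 0,"x": 0,"y": 1.5,"z": 0,"gripper": 0.3},{"rx": 0,"ry": 0.168,"rz": 0,"x": 0,"y": 1.5,"z": 0,"gripper": 0.3}]'

```text
clock: 7.28
position: [0.5107, -0.3403, 0.1301]
tool_rot: [-1.571, 0.001, -0.105]
force: [-0.4, -0.0, 0.4]
grip_width: 0.0553
```

Run:
```python
from h import *
s=cur(); mv([.5104,-.3419,.004],-6.5)
p,d=bot.grab_frame('wrist'); cv2.imwrite('pics/h_w.png',p[:,:,::-1]); np.savez('d5.npz',p=p,d=d,E=wext(s))
T,u,v=cloud('wrist',d,None,wext(s))
fl=(abs(T[:,2])<.006); print('bench',np.median(T[fl,2]))
k=(T[:,0]>.47)&(T[:,0]<.56)&(T[:,1]>-.40)&(T[:,1]<-.24)&(T[:,2]>.007)&(T[:,2]<.04)
Q=T[k]; print(len(Q),cv2.minAreaRect((Q[:,:2]*1000).astype(np.float32)))
H=Q[Q[:,2]>.024]; print('head',cv2.minAreaRect((H[:,:2]*1000).astype(np.float32)),H.mean(0))
for r in bot.masks_of('pin','wrist'): print(r['p'],r['box'])
```

```text
t 7.28 pos [ 0.5107 -0.3403  0.1301] rot [-9.00e+01  3.00e-02 -6.04e+00] F [-0.4 -0.   0.4] M [-0.01  0.04  0.01] w 0.0553 q [ 0.12  0.7   0.57  1.74 -0.49  0.85  0.81]
shift xyz [-0.   12.61 -0.16] rot [-0.     0.008 -0.001]
bench 0.0005394118424253969
5693 ((514.1996459960938, -315.6544189453125), (115.82588195800781, 28.08680534362793), 83.80603790283203)
head ((513.4578857421875, -322.55535888671875), (101.94450378417969, 28.0725154876709), 83.80603790283203) [ 0.51122396 -0.34304668  0.02815556]
0.76 [451.1, 156.5, 639.2, 357.0]
0.59 [112.2, 62.5, 211.1, 192.3]
```

View pics/h_w.png

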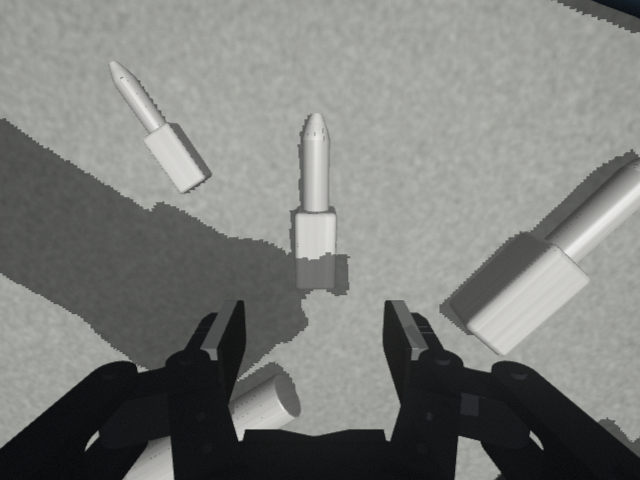

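Emit:
arm_command --moves '[{"rx": 0,"ry": 0,"rz": 0,"x": 0.05,"y": 4,"z": -0.1,"gripper": 0.3},{"rx": 0,"ry": 0,"rz": 0,"x": 0.05,"y": 8,"z": -0.1,"gripper": 0.3},{"rx": 0,"ry": 0,"rz": 0,"x": 0.05,"y": 11,"z": -0.1,"gripper": 0.3},{"rx": 0,"ry": 0,"rz": 0,"x": 0.05,"y": 12.5,"z": -0.1,"gripper": 0.3},{"rx": 0,"ry": 0,"rz": 0,"x": 0.05,"y": 12.5,"z": -0.1,"gripper": 0.3}]'

```text
clock: 7.8
position: [0.51, -0.3408, 0.0031]
tool_rot: [-1.569, 0.003, -0.107]
force: [-0.4, 0.6, -0.1]
grip_width: 0.0555
```

Emit:
arm_command --moves '[{"rx": 0,"ry": 0,"rz": 0,"x": 0,"y": 0,"z": 0,"gripper": -0.6},{"rx": 0,"ry": 0,"rz": 0,"x": 0,"y": 0,"z": 0,"gripper": -0.6},{"rx": 0,"ry": 0,"rz": 0,"x": 0,"y": 0,"z": 0,"gripper": -0.6},{"rx": 0,"ry": 0,"rz": 0,"x": 0,"y": 0,"z": 0,"gripper": -0.6},{"rx": 0,"ry": 0,"rz": 0,"x": 0,"y": 0,"z": 0,"gripper": -0.6}]' --squeeze 80

```text
clock: 8.22
position: [0.512, -0.3423, 0.0077]
tool_rot: [-1.572, -0.003, -0.108]
force: [-2.4, 1.2, 8.4]
grip_width: 0.0264
```

Run:
```python
from h import *
s=cur()
```

```text
t 8.22 pos [ 0.512  -0.3423  0.0077] rot [-90.07  -0.16  -6.17] F [-2.4  1.2  8.4] M [0.08 0.48 0.  ] w 0.0264 q [ 0.2   0.87  0.45  1.77 -0.59  0.63  0.89]
```

Emit:
arm_command --moves '[{"rx": 0,"ry": 0,"rz": 0,"x": 0,"y": -2,"z": 0,"gripper": -0.6},{"rx": 0,"ry": 0,"rz": 0,"x": 0,"y": -6,"z": 0,"gripper": -0.6},{"rx": 0,"ry": 0,"rz": 0,"x": 0,"y": -10,"z": 0,"gripper": -0.6},{"rx": 0,"ry": 0,"rz": 0,"x": 0,"y": -14,"z": 0,"gripper": -0.6},{"rx": 0,"ry": 0,"rz": 0,"x": 0,"y": -18,"z": 0,"gripper": -0.6}]'

```text
clock: 8.63
position: [0.5108, -0.3415, 0.1888]
tool_rot: [-1.571, -0.001, -0.108]
force: [1.1, -0.6, -4.4]
grip_width: 0.0263
```

Run:
```python
from h import *
s=cur(); mv(st(0,-.113,.189),17.03)
```

```text
t 8.63 pos [ 0.5108 -0.3415  0.1888] rot [-9.002e+01 -8.000e-02 -6.190e+00] F [ 1.1 -0.6 -4.4] M [-0.07 -0.12 -0.04] w 0.0263 q [ 0.09  0.64  0.63  1.7  -0.44  0.95  0.77]
shift xyz [ 6.730e+00 -2.000e-02  3.106e+01] rot [ 0.001 -0.405  0.001]
```

Emit:
arm_command --moves '[{"rx": 0,"ry": -0.08,"rz": 0,"x": 0.8,"y": 0,"z": 3,"gripper": -0.6},{"rx": 0,"ry": -0.16,"rz": 0,"x": 1.6,"y": 0,"z": 7,"gripper": -0.6},{"rx": 0,"ry": -0.25,"rz": 0,"x": 2.6,"y": 0,"z": 11,"gripper": -0.6},{"rx": 0,"ry": -0.33,"rz": 0,"x": 3.6,"y": 0,"z": 15,"gripper": -0.6},{"rx": 0,"ry": -0.405,"rz": 0,"x": 4.6,"y": 0,"z": 19,"gripper": -0.6}]'

```text
clock: 9.05
position: [0.5777, -0.1557, 0.1871]
tool_rot: [-1.571, -0.002, 0.301]
force: [1.5, -1.2, -4.1]
grip_width: 0.0263
```

Run:
```python
from h import *
s=cur(); mv(st(0,-.113,.189),17.03)
```

```text
t 9.05 pos [ 0.5777 -0.1557  0.1871] rot [-90.04  -0.12  17.25] F [ 1.5 -1.2 -4.1] M [-0.11 -0.1   0.03] w 0.0263 q [-0.19  0.59  0.53  1.74 -0.36  0.91  0.79]
shift xyz [ 6.63 -0.18 10.06] rot [0.001 0.004 0.002]
```

Emit:
arm_command --moves '[{"rx": 0,"ry": 0,"rz": 0,"x": 2.2,"y": -0.1,"z": 3.3,"gripper": -0.6},{"rx": 0,"ry": 0,"rz": 0,"x": 4.4,"y": -0.1,"z": 6.6,"gripper": -0.6},{"rx": 0,"ry": 0,"rz": 0,"x": 6.6,"y": -0.1,"z": 10,"gripper": -0.6},{"rx": 0,"ry": 0,"rz": 0,"x": 6.6,"y": -0.1,"z": 10,"gripper": -0.6},{"rx": 0,"ry": 0,"rz": 0,"x": 6.6,"y": -0.1,"z": 10,"gripper": -0.6}]'

```text
clock: 9.47
position: [0.6116, -0.0398, 0.1874]
tool_rot: [-1.57, -0.001, 0.302]
force: [-1.0, -1.0, -4.9]
grip_width: 0.0262
```

Run:
```python
from h import *
s=cur(); mv(st(0,-.103,.189),17.03)
p,d=bot.grab_frame('side'); np.savez('d6.npz',p=p,d=d); print(p.shape)
cv2.imwrite('pics/i_s.png',cv2.resize(p[170:270,270:400][:,:,::-1],None,fx=6,fy=6,interpolation=cv2.INTER_CUBIC))
w,dw=bot.grab_frame('wrist');cv2.imwrite('pics/i_w.png',w[:,:,::-1])
p0=s['position']; a=np.r_[EY,0]
ax=R.from_euler('xyz',s['tool_rot']).as_matrix()[:,2]
sh=p0+ax*.0232+[0,0,.0063]
L=lambda P:np.round([(P[:2]-O)@EX,(P[:2]-O)@EY,P[2]],4)
print('shoulder',L(sh),'nose',L(sh+.062*ax), (proj('side',[sh+.062*ax,st(0,0,.195)])-[270,170])*6, proj('wrist',[sh,sh+.062*ax],wext(s)))
```

```text
t 9.47 pos [ 0.6116 -0.0398  0.1874] rot [-8.998e+01 -8.000e-02  1.729e+01] F [-1.  -1.  -4.9] M [-0.12  0.01  0.03] w 0.0262 q [-0.38  0.61  0.53  1.7  -0.37  0.93  0.59]
shift xyz [-0.04 -0.16  1.  ] rot [-0.     0.004  0.001]
(480, 640, 3)
shoulder [ 0.0003 -0.0898  0.1937] nose [ 0.     -0.0278  0.1937] [[318.66787982 278.54295086]
 [255.45863609 254.95799968]] [[313.33981075 268.10043857]
 [313.44677687  93.55392849]]
```

View pics/i_s.png

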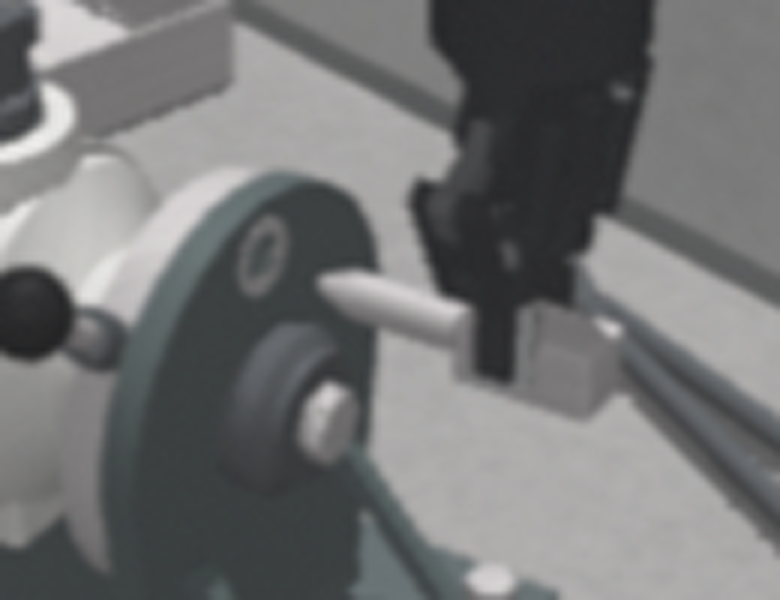

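View pics/i_w.png

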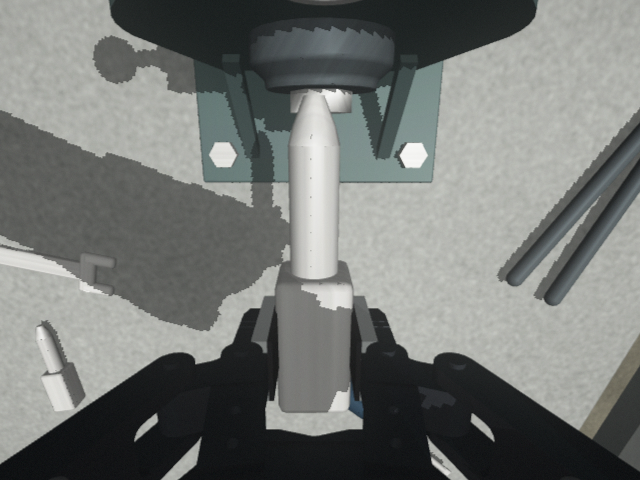

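Run:
```python
from h import *
s=cur()
q=np.load('d6.npz')
g=q['p'].astype(int).sum(-1); print(g[203:223,306:322])
w,dw=bot.grab_frame('wrist'); np.savez('d7.npz',p=w,d=dw,E=wext(s))
T,u,v=cloud('wrist',dw,None,wext(s)); L=np.c_[(T[:,:2]-O)@EX,(T[:,:2]-O)@EY,T[:,2]]
k=(L[:,1]>-.045)&(L[:,1]<-.002)&(L[:,2]>.08)&(L[:,2]<.18)&(abs(L[:,0])<.06)
# cap: cylinder
k2=(L[:,1]>-.030)&(L[:,1]<-.006)&(L[:,2]>.135)&(L[:,2]<.175)&(abs(L[:,0])<.05)
Q=L[k2]; print(len(Q),Q.min(0),Q.max(0))
for zf in (0,1):
    f=(lambda a:np.hypot(Q[:,0]-a[0],Q[:,2]-a[1])-.034) if zf else (lambda a:np.hypot(Q[:,0]-a[0],Q[:,2]-a[1])-a[2])
    r=least_squares(f,[0,.13,.034],loss='soft_l1',f_scale=.0007); print(r.x,np.median(abs(r.fun)))
for zz in (.135,.14,.145,.15,.155,.16):
    kk=k2&(abs(L[:,2]-zz)<.0025); 
    if kk.sum()>5: print(zz,L[kk,0].min(),L[kk,0].max())
# pin axis: shank points
k=(L[:,1]>-.08)&(L[:,1]<-.05)&(L[:,2]>.19)&(L[:,2]<.21)
S=L[k]; r=least_squares(lambda a:np.hypot(S[:,0]-a[0]-a[2]*(S[:,1]+.065),S[:,2]-a[1]-a[3]*(S[:,1]+.065))-.009,[0,.194,0,0],loss='soft_l1',f_scale=.0007); print('shank axis x,z,slopes',r.x,np.median(abs(r.fun)),len(S))
# bolts & foot
k=(L[:,2]>.006)&(L[:,2]<.017)&(L[:,1]<-.03)&(L[:,1]>-.11)&(abs(L[:,0])<.13)
c=w[v,u].astype(int); k&=(c[:,1]-c[:,0]>8)
for yy in (-.075,-.07,-.065,-.06): 
    kk=k&(abs(L[:,1]-yy)<.002); print('foot',yy,L[kk,0].min(),L[kk,0].max())
```

```text
t 9.57 pos [ 0.611  -0.0434  0.1874] rot [-9.004e+01 -5.000e-02  1.701e+01] F [-0.3 -0.3 -4.6] M [-0.1   0.01  0.05] w 0.0265 q [-0.38  0.61  0.53  1.7  -0.37  0.93  0.59]
[[504 410 349 335 335 335 320 281 240 213 197 190 192 189 192 192]
 [382 342 336 335 336 321 282 229 197 188 190 192 192 192 193 192]
 [338 339 338 339 324 284 232 213 226 219 205 193 192 193 193 192]
 [341 341 341 328 284 234 220 260 308 301 261 217 193 189 193 192]
 [344 342 329 286 233 220 269 313 328 330 308 248 201 192 192 192]
 [345 331 288 232 207 254 327 329 303 304 313 267 212 193 195 192]
 [333 293 236 203 217 275 311 277 241 253 296 276 221 193 191 191]
 [309 246 200 200 248 291 278 236 210 244 297 279 224 195 192 192]
 [273 216 192 214 276 292 253 223 231 280 313 274 216 192 192 191]
 [232 197 189 214 276 276 239 225 248 288 310 265 209 192 189 190]
 [203 191 192 226 295 275 236 230 253 277 285 242 200 188 192 191]
 [190 189 196 240 294 265 227 241 266 291 279 232 195 192 195 191]
 [191 189 198 242 292 263 245 270 294 302 264 214 190 191 194 189]
 [189 192 195 234 295 292 297 324 327 295 236 201 191 191
[... 504 characters left out ...]
8 0.13440302 0.02836159] 0.0025191398561077404
[0.00251577 0.1278257  0.034     ] 0.0024005648841386937
0.135 -0.031016576722254743 0.035111931899363236
0.14 -0.030532002187967134 0.03506866315270811
0.145 -0.028858861518910775 0.034266648573786904
0.15 -0.026816053386939365 0.03173894451683051
0.155 -0.023455283311404573 0.028812636924403456
0.16 -0.018910909182324947 0.024046226784682965
shank axis x,z,slopes [-0.00126264  0.19409263 -0.00259828 -0.00159503] 0.0003023013529052654 4377
foot -0.075 -0.09128168789079773 0.09702633421130678
foot -0.07 -0.09115041997251389 0.0975124687235846
foot -0.065 -0.09180834654313093 0.09678263897642139
foot -0.06 -0.09148320677835779 0.09739649586372019
```

Emit:
arm_command --moves '[{"rx": 0,"ry": 0,"rz": 0,"x": 0.2,"y": -0.1,"z": 0,"gripper": -0.6},{"rx": 0,"ry": 0,"rz": 0,"x": 0.39,"y": -0.1,"z": 0.5,"gripper": -0.6},{"rx": 0,"ry": 0,"rz": 0,"x": 0.39,"y": -0.1,"z": 1.3,"gripper": -0.6},{"rx": 0,"ry": 0,"rz": 0,"x": 0.39,"y": -0.1,"z": 2.1,"gripper": -0.6},{"rx": 0,"ry": 0,"rz": 0,"x": 0.39,"y": -0.1,"z": 2.1,"gripper": -0.6}]'

```text
clock: 10.03
position: [0.6082, -0.0192, 0.187]
tool_rot: [-1.57, 0.0, 0.299]
force: [0.6, 0.3, -5.0]
grip_width: 0.0264
```

```bash
sed -i 's/O=np.array(\[.5781,.0681\])/O=np.array([.5807,.0689])/' h.py
python3 - <<'E'
from h import *
p,d=bot.grab_frame('side')
s=cur(); 
cv2.imwrite('pics/j_s.png',cv2.resize(p[170:270,270:400][:,:,::-1],None,fx=6,fy=6,interpolation=cv2.INTER_CUBIC))
P=s['position']; print('tcp stand',(P[:2]-O)@EX,(P[:2]-O)@EY,P[2])
w,dw=bot.grab_frame('wrist')
s=cur()
T,u,v=cloud('wrist',dw,None,wext(s)); L=np.c_[(T[:,:2]-O)@EX,(T[:,:2]-O)@EY,T[:,2]]
k=(L[:,1]>-.062)&(L[:,1]<-.03)&(L[:,2]>.19)&(L[:,2]<.21)
S=L[k]; r=least_squares(lambda a:np.hypot(S[:,0]-a[0]-a[2]*(S[:,1]+.045),S[:,2]-a[1]-a[3]*(S[:,1]+.045))-.009,[0,.194,0,0],loss='soft_l1',f_scale=.0007); print('shank axis x,z,slopes',r.x,np.median(abs(r.fun)),len(S))
k2=(L[:,1]>-.030)&(L[:,1]<-.006)&(L[:,2]>.135)&(L[:,2]<.175)&(abs(L[:,0])<.05)
for zz in (.14,.145,.15,.155,.16):
    kk=k2&(abs(L[:,2]-zz)<.0025); print(zz,L[kk,0].min(),L[kk,0].max())
# cheek top
k=(L[:,1]>.002)&(L[:,1]<.013)&(abs(L[:,0])<.01)&(L[:,2]>.19)&(L[:,2]<.24); print('cheek top z',np.median(L[k,2]),k.sum())
E
```

```text
t 10.08 pos [ 0.6084 -0.0201  0.1872] rot [-8.997e+01  1.000e-02  1.711e+01] F [-0.2 -0.8 -5.5] M [-0.07 -0.03  0.02] w 0.0262 q [-0.42  0.6   0.53  1.71 -0.37  0.93  0.56]
tcp stand 0.00039030130587035234 -0.09324981845399288 0.18717798797412505
t 10.13 pos [ 0.6085 -0.0209  0.1873] rot [-89.99   0.    17.07] F [ 0.1 -0.6 -4.7] M [-0.08 -0.04  0.01] w 0.0265 q [-0.41  0.6   0.53  1.71 -0.37  0.93  0.56]
shank axis x,z,slopes [2.75805674e-04 1.94039925e-01 9.96819739e-05 2.57595657e-05] 0.00029908325073778417 4568
0.14 -0.03310999565011733 0.03235180024079614
0.145 -0.03155139484366437 0.031805062388604935
0.15 -0.029679623475272643 0.029175731520784433
0.155 -0.026380064449024108 0.02589751361859327
0.16 -0.02120957789376173 0.021675123630312616
cheek top z 0.2181888547715752 3266
```

View pics/j_s.png

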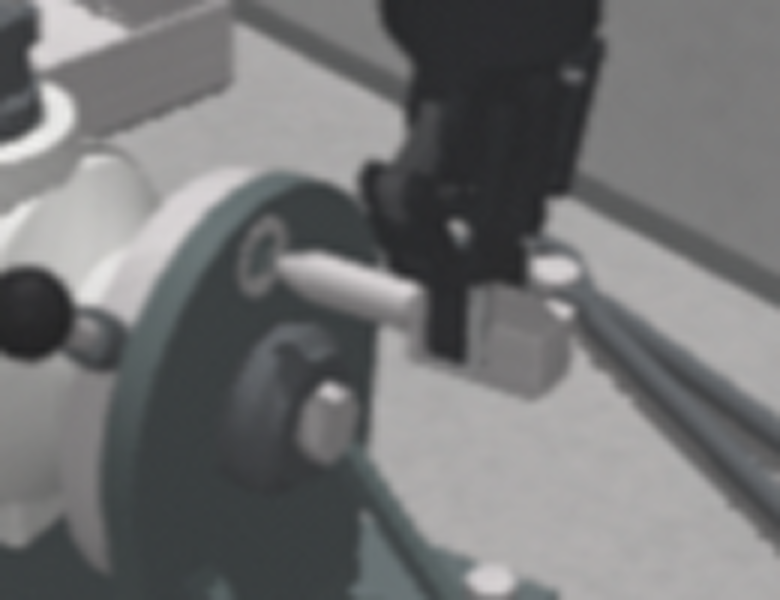

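Emit:
arm_command --moves '[{"rx": 0,"ry": 0,"rz": 0,"x": -0.02,"y": -0.1,"z": 0.4,"gripper": -0.6},{"rx": 0,"ry": 0,"rz": 0,"x": -0.02,"y": -0.1,"z": 1.0,"gripper": -0.6},{"rx": 0,"ry": 0,"rz": 0,"x": -0.02,"y": -0.1,"z": 1.6,"gripper": -0.6},{"rx": 0,"ry": 0,"rz": 0,"x": -0.02,"y": -0.1,"z": 2.2,"gripper": -0.6},{"rx": 0,"ry": 0,"rz": 0,"x": -0.02,"y": -0.1,"z": 2.8,"gripper": -0.6}]'

```text
clock: 10.55
position: [0.6, 0.0061, 0.1882]
tool_rot: [-1.571, 0.0, 0.297]
force: [-0.2, 1.2, -3.2]
grip_width: 0.0264
```

Run:
```python
from h import *
s=cur(); 
P=s['position']; print('tcp stand',(P[:2]-O)@EX,(P[:2]-O)@EY,P[2])
```

```text
t 10.55 pos [0.6    0.0061 0.1882] rot [-8.999e+01  1.000e-02  1.703e+01] F [-0.2  1.2 -3.2] M [-0.02  0.02 -0.  ] w 0.0264 q [-0.47  0.59  0.53  1.73 -0.36  0.92  0.51]
tcp stand 8.00690699592187e-05 -0.06574594161741451 0.18823500535954482
```

Emit:
arm_command --moves '[{"rx": 0,"ry": 0,"rz": 0,"x": 0,"y": 0,"z": 0.5,"gripper": -0.6},{"rx": 0,"ry": 0,"rz": 0,"x": 0,"y": 0,"z": 1.0,"gripper": -0.6},{"rx": 0,"ry": 0,"rz": 0,"x": 0,"y": 0,"z": 1.5,"gripper": -0.6},{"rx": 0,"ry": 0,"rz": 0,"x": 0,"y": 0,"z": 2.0,"gripper": -0.6},{"rx": 0,"ry": 0,"rz": 0,"x": 0,"y": 0,"z": 2.5,"gripper": -0.6}]'

```text
clock: 10.97
position: [0.5928, 0.0296, 0.1883]
tool_rot: [-1.571, 0.0, 0.297]
force: [-0.1, 0.1, -5.1]
grip_width: 0.0263
```

Run:
```python
from h import *
s=cur(); 
P=s['position']; print('tcp stand',(P[:2]-O)@EX,(P[:2]-O)@EY,P[2])
```

```text
t 10.97 pos [0.5928 0.0296 0.1883] rot [-90.     0.    17.02] F [-0.1  0.1 -5.1] M [-0.02 -0.03 -0.05] w 0.0263 q [-0.51  0.58  0.53  1.75 -0.36  0.91  0.47]
tcp stand 8.499767066372463e-05 -0.0411273310262803 0.18827304618273644
```

Emit:
arm_command --moves '[{"rx": 0,"ry": 0,"rz": 0,"x": 0,"y": 0,"z": 0.5,"gripper": -0.6},{"rx": 0,"ry": 0,"rz": 0,"x": 0,"y": 0,"z": 1.0,"gripper": -0.6},{"rx": 0,"ry": 0,"rz": 0,"x": 0,"y": 0,"z": 1.4,"gripper": -0.6},{"rx": 0,"ry": 0,"rz": 0,"x": 0,"y": 0,"z": 1.7,"gripper": -0.6},{"rx": 0,"ry": 0,"rz": 0,"x": 0,"y": 0,"z": 1.8,"gripper": -0.6}]'

```text
clock: 11.38
position: [0.5876, 0.047, 0.1883]
tool_rot: [-1.571, 0.0, 0.298]
force: [-0.2, 0.2, -4.3]
grip_width: 0.0258
```

Run:
```python
from h import *
s=cur(); 
P=s['position']; print('tcp stand',(P[:2]-O)@EX,(P[:2]-O)@EY,P[2])
```

```text
t 11.38 pos [0.5876 0.047  0.1883] rot [-89.99   0.    17.05] F [-0.2  0.2 -4.3] M [-0.01 -0.08  0.02] w 0.0258 q [-0.55  0.57  0.54  1.76 -0.36  0.91  0.44]
tcp stand 0.0001484975833167059 -0.02298498047969873 0.188258845113317
```

Emit:
arm_command --moves '[{"rx": 0,"ry": 0,"rz": 0,"x": 0,"y": 0,"z": 0.1,"gripper": -0.6},{"rx": 0,"ry": 0,"rz": 0,"x": 0,"y": 0,"z": 0.2,"gripper": -0.6},{"rx": 0,"ry": 0,"rz": 0,"x": 0,"y": 0,"z": 0.3,"gripper": -0.6}]'

```text
clock: 11.63
position: [0.5873, 0.0474, 0.1884]
tool_rot: [-1.573, -0.001, 0.296]
force: [6.0, -12.3, -9.8]
grip_width: 0.0265
```

Run:
```python
from h import *
s=cur(); 
P=s['position']; print('tcp stand',(P[:2]-O)@EX,(P[:2]-O)@EY,P[2])
```

```text
t 11.63 pos [0.5873 0.0474 0.1884] rot [-9.014e+01 -3.000e-02  1.694e+01] F [  6.  -12.3  -9.8] M [-2.75 -1.26 -0.04] w 0.0265 q [-0.55  0.57  0.54  1.76 -0.36  0.9   0.44]
tcp stand 5.425175334265034e-05 -0.022504577159089805 0.18839145775546878
```

Emit:
arm_command --moves '[{"rx": 0,"ry": 0,"rz": 0,"x": 0,"y": 0,"z": 0.15,"gripper": -0.6},{"rx": 0,"ry": 0,"rz": 0,"x": 0,"y": 0,"z": 0.15,"gripper": -0.6}]'

```text
clock: 11.8
position: [0.5873, 0.0474, 0.1884]
tool_rot: [-1.575, -0.001, 0.295]
force: [7.1, -16.3, -10.2]
grip_width: 0.0261
```

Run:
```python
from h import *
s=cur(); 
P=s['position']; print('tcp stand',(P[:2]-O)@EX,(P[:2]-O)@EY,P[2])
```

```text
t 11.8 pos [0.5873 0.0474 0.1884] rot [-9.025e+01 -6.000e-02  1.687e+01] F [  7.1 -16.3 -10.2] M [-3.34 -1.59 -0.01] w 0.0261 q [-0.55  0.57  0.54  1.76 -0.36  0.9   0.44]
tcp stand 3.800580911668371e-05 -0.02247998578441436 0.18842692510714762
```

Emit:
arm_command --moves '[{"rx": 0,"ry": 0,"rz": 0,"x": 0,"y": 0,"z": -0.1,"gripper": -0.2},{"rx": 0,"ry": 0,"rz": 0,"x": 0,"y": 0,"z": -0.2,"gripper": 0.2},{"rx": 0,"ry": 0,"rz": 0,"x": 0,"y": 0,"z": -0.2,"gripper": 0.2},{"rx": 0,"ry": 0,"rz": 0,"x": 0,"y": 0,"z": -0.2,"gripper": 0.2}]'

```text
clock: 12.13
position: [0.5871, 0.0489, 0.1885]
tool_rot: [-1.571, -0.0, 0.297]
force: [-0.1, 1.1, -0.5]
grip_width: 0.051
```

Run:
```python
from h import *
s=cur(); 
P=s['position']; print('tcp stand',(P[:2]-O)@EX,(P[:2]-O)@EY,P[2])
w,dw=bot.grab_frame('wrist'); cv2.imwrite('pics/k_w.png',w[:,:,::-1])
T,u,v=cloud('wrist',dw,None,wext(s)); L=np.c_[(T[:,:2]-O)@EX,(T[:,:2]-O)@EY,T[:,2]]
k=(L[:,2]>.205)&(L[:,2]<.212)&(abs(L[:,0])<.02)&(L[:,1]<-.002);print('head y range',np.percentile(L[k,1],[0,1,50,99,100]),'z',np.median(L[k,2]))
```

```text
t 12.13 pos [0.5871 0.0489 0.1885] rot [-8.999e+01 -2.000e-02  1.702e+01] F [-0.1  1.1 -0.5] M [-0.04 -0.03  0.07] w 0.051 q [-0.55  0.57  0.54  1.76 -0.36  0.91  0.44]
tcp stand 0.0002501796555379615 -0.021022154940516468 0.18846276960035752
head y range [-0.03068421 -0.0255983  -0.01204623 -0.00537146 -0.00455068] z 0.2058592475404964
```

View pics/k_w.png

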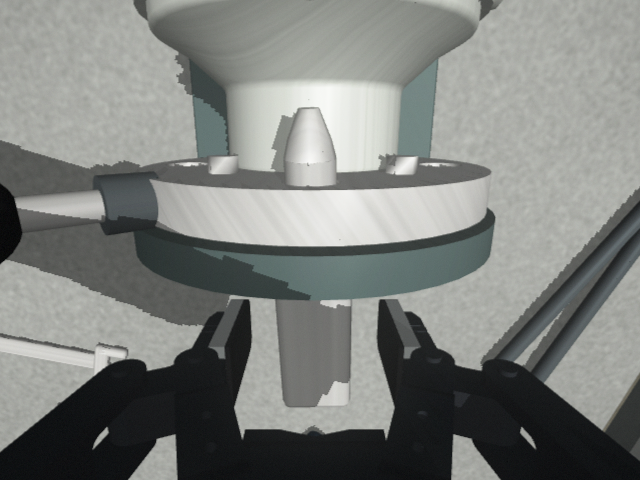

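Emit:
arm_command --moves '[{"rx": 0,"ry": 0,"rz": 0,"x": 0,"y": -3,"z": 0,"gripper": 0.3},{"rx": 0,"ry": 0,"rz": 0,"x": 0,"y": -7,"z": 0,"gripper": 0.5},{"rx": 0,"ry": 0,"rz": 0,"x": 0,"y": -11,"z": 0,"gripper": 0.5},{"rx": 0,"ry": 0,"rz": 0,"x": 0,"y": -15,"z": 1,"gripper": 0.5},{"rx": 0,"ry": 0,"rz": 0,"x": 0,"y": -17,"z": 4,"gripper": 0.5}]'

```text
clock: 12.6
position: [0.5766, 0.0834, 0.3632]
tool_rot: [-1.573, -0.005, 0.291]
force: [0.6, 0.2, -0.4]
grip_width: 0.0641
```

Emit:
arm_command --moves '[{"rx": 0,"ry": 0,"rz": 0,"x": 0,"y": 0,"z": 3.5,"gripper": 0.5},{"rx": 0,"ry": 0,"rz": 0,"x": 0,"y": 0,"z": 7,"gripper": 0.5},{"rx": 0,"ry": 0,"rz": 0,"x": 0,"y": 0,"z": 10,"gripper": 0.5},{"rx": 0,"ry": 0,"rz": 0,"x": 0,"y": 0,"z": 11,"gripper": 0.5},{"rx": 0,"ry": 0,"rz": 0,"x": 0,"y": 0,"z": 11,"gripper": 0.5}]'

```text
clock: 13.02
position: [0.542, 0.1955, 0.3581]
tool_rot: [-1.57, 0.0, 0.302]
force: [0.2, -0.7, 0.1]
grip_width: 0.0641
```

```bash
cat >> h.py <<'E'
def plug(n,p,d,ext=None):
    T,u,v=cloud(n,d,None,ext); L=np.c_[(T[:,:2]-O)@EX,(T[:,:2]-O)@EY,T[:,2]]
    k=(L[:,2]>.254)&(L[:,2]<.272)&(abs(L[:,0])<.035)&(abs(L[:,1]-.13)<.035)&(p[v,u].astype(int).sum(-1)<330)
    if k.sum()<10: print('few'); return None
    Q=L[k]; k2=abs(Q[:,2]-np.median(Q[:,2]))<.004; Q=Q[k2]
    (c,sz,a)=cv2.minAreaRect((Q[:,:2]*1000).astype(np.float32))
    P=O+c[0]/1e3*EX+c[1]/1e3*EY
    print(n,len(Q),'plug stand c',np.round(c,1),'size',np.round(sz,1),'ang in stand',round(a%90,1),'world yaw mod90',round((a+17.03)%90,1),'world',P.round(4),'z',np.median(Q[:,2]).round(4))
    return P,(a+17.03)%90
E
python3 - <<'E'
from h import *
s=cur(); 
P=s['position']; print('tcp stand',(P[:2]-O)@EX,(P[:2]-O)@EY,P[2])
w,dw=bot.grab_frame('wrist'); cv2.imwrite('pics/l_w.png',w[:,:,::-1]); np.savez('d8.npz',p=w,d=dw,E=wext(s))
plug('wrist',w,dw,wext(s))
p,d=bot.grab_frame('side');plug('side',p,d); ball('side',p,d,st(-.107,.026,.22))
E
```

```text
t 13.02 pos [0.542  0.1955 0.3581] rot [-8.995e+01  2.000e-02  1.729e+01] F [ 0.2 -0.7  0.1] M [0.01 0.05 0.02] w 0.0641 q [-0.87  0.38  0.6   1.58 -0.22  1.25  0.07]
tcp stand 7.908508766785501e-05 0.13234827060820278 0.358103230362819
wrist 2265 plug stand c [ -1.9 130.5] size [32.1 32. ] ang in stand 86.4 world yaw mod90 13.4 world [0.5407 0.1932] z 0.2625
side 103 plug stand c [ -3.8 125.9] size [29.2 32.7] ang in stand 84.0 world yaw mod90 11.1 world [0.5402 0.1882] z 0.2608
side 183 ball world [0.4687 0.0618 0.218 ] stand [-0.1092  0.026   0.218 ] case ang -1.144037391902323 r 0.14021582496691473 res 0.0011421931705346091
```

View pics/l_w.png

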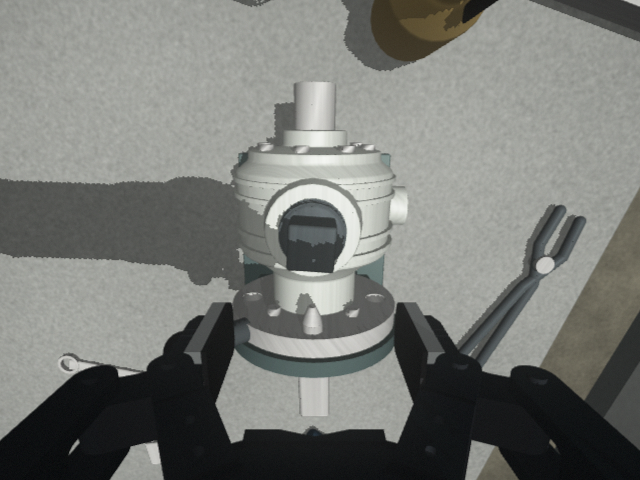

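Run:
```python
from h import *
z=np.load('d8.npz'); T,u,v=cloud('wrist',z['d'],None,z['E']); L=np.c_[(T[:,:2]-O)@EX,(T[:,:2]-O)@EY,T[:,2]]
r=np.hypot(L[:,0]+.0019,L[:,1]-.1305)
for a in range(0,48,3):
    k=(r>=a/1e3)&(r<(a+3)/1e3)&(L[:,2]>.1); print(a,np.round(np.percentile(L[k,2],[5,50,95]),4))
s=cur(); mv(st(0,.1305,.28),13.4); mv(st(0,.1305,.238),13.4)
```

```text
0 [0.2613 0.2626 0.2635]
3 [0.2616 0.2625 0.2636]
6 [0.2616 0.2625 0.2635]
9 [0.2615 0.2628 0.4343]
12 [0.2623 0.4388 0.4446]
15 [0.2448 0.4374 0.4444]
18 [0.2321 0.4347 0.4436]
21 [0.2305 0.4366 0.4514]
24 [0.2186 0.4442 0.4519]
27 [0.2182 0.4406 0.4502]
30 [0.2182 0.4297 0.4482]
33 [0.218  0.4016 0.4447]
36 [0.2079 0.4027 0.4384]
39 [0.1967 0.4074 0.4318]
42 [0.1906 0.4085 0.42  ]
45 [0.1885 0.4116 0.4193]
t 13.12 pos [0.5431 0.1918 0.3583] rot [-90.02  -0.    17.04] F [-0.2 -0.4 -0.3] M [-0.05 -0.   -0.04] w 0.0642 q [-0.87  0.38  0.6   1.58 -0.22  1.25  0.07]
shift xyz [-0.    7.83  0.2 ] rot [0.    0.064 0.   ]
shift xyz [-0.   12.03  0.2 ] rot [0.    0.064 0.   ]
```

Emit:
arm_command --moves '[{"rx": 0,"ry": 0.064,"rz": 0,"x": 0,"y": 4,"z": 0.2,"gripper": 0.5},{"rx": 0,"ry": 0.064,"rz": 0,"x": 0,"y": 8,"z": 0.2,"gripper": 0.5},{"rx": 0,"ry": 0.064,"rz": 0,"x": 0,"y": 11,"z": 0.2,"gripper": 0.4},{"rx": 0,"ry": 0.064,"rz": 0,"x": 0,"y": 12,"z": 0.2,"gripper": 0.2},{"rx": 0,"ry": 0.064,"rz": 0,"x": 0,"y": 12,"z": 0.2,"gripper": 0.1}]'

```text
clock: 13.53
position: [0.5421, 0.1926, 0.2367]
tool_rot: [-1.572, 0.003, 0.231]
force: [-0.4, 0.7, 0.4]
grip_width: 0.0469
```

Emit:
arm_command --moves '[{"rx": 0,"ry": 0,"rz": 0,"x": 0,"y": 0,"z": 0,"gripper": -0.2},{"rx": 0,"ry": 0,"rz": 0,"x": 0,"y": 0,"z": 0,"gripper": -0.6},{"rx": 0,"ry": 0,"rz": 0,"x": 0,"y": 0,"z": 0,"gripper": -0.6},{"rx": 0,"ry": 0,"rz": 0,"x": 0,"y": 0,"z": 0,"gripper": -0.6}]' --squeeze 110

```text
clock: 13.87
position: [0.5433, 0.1934, 0.2403]
tool_rot: [-1.571, -0.002, 0.232]
force: [-2.6, -5.0, 9.9]
grip_width: 0.0298
```

Run:
```python
from h import *
s=cur(); 
P=s['position']; print('tcp stand',(P[:2]-O)@EX,(P[:2]-O)@EY,P[2])
p,d=bot.grab_frame('side');ball('side',p,d,st(-.107,.026,.22))
cv2.imwrite('pics/m_s.png',cv2.resize(p[100:270,190:400][:,:,::-1],None,fx=3.5,fy=3.5,interpolation=cv2.INTER_CUBIC))
```

```text
t 13.87 pos [0.5433 0.1934 0.2403] rot [-89.99  -0.12  13.31] F [-2.6 -5.   9.9] M [-1.21  1.11  0.03] w 0.0298 q [-0.84  0.49  0.56  1.74 -0.3   0.99  0.07]
tcp stand 0.0007394258291286578 0.12998297605617506 0.24031436315551974
side 183 ball world [0.4702 0.0623 0.2204] stand [-0.1076  0.0261  0.2204] case ang 0.04135424912175978 r 0.14049587824031395 res 0.0010546436874749976
```

View pics/m_s.png

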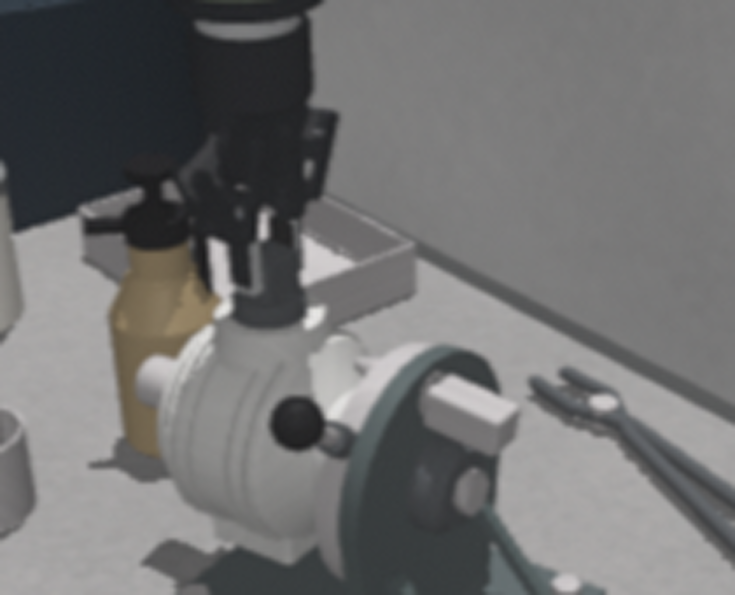

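Emit:
arm_command --moves '[{"rx": 0,"ry": 0.08,"rz": 0,"x": 0,"y": 0,"z": 0,"gripper": -0.6},{"rx": 0,"ry": 0.16,"rz": 0,"x": 0,"y": 0,"z": 0,"gripper": -0.6},{"rx": 0,"ry": 0.24,"rz": 0,"x": 0,"y": 0,"z": 0,"gripper": -0.6},{"rx": 0,"ry": 0.32,"rz": 0,"x": 0,"y": 0,"z": 0,"gripper": -0.6},{"rx": 0,"ry": 0.4,"rz": 0,"x": 0,"y": 0,"z": 0,"gripper": -0.6}]'

```text
clock: 14.33
position: [0.5433, 0.1934, 0.2403]
tool_rot: [-1.57, -0.002, -0.171]
force: [-3.0, -4.8, 9.8]
grip_width: 0.0295
```

Run:
```python
from h import *
s=cur(); 
P=s['position']; print('tcp stand',(P[:2]-O)@EX,(P[:2]-O)@EY,P[2])
```

```text
t 14.33 pos [0.5433 0.1934 0.2403] rot [-89.94  -0.11  -9.8 ] F [-3.  -4.8  9.8] M [-1.35  0.98  0.5 ] w 0.0295 q [-0.91  0.52  0.67  1.75 -0.37  1.01 -0.27]
tcp stand 0.0006991389706684744 0.13001118081361632 0.24030298321920698
```

Emit:
arm_command --moves '[{"rx": 0,"ry": 0.08,"rz": 0,"x": 0,"y": 0,"z": 0,"gripper": -0.6},{"rx": 0,"ry": 0.16,"rz": 0,"x": 0,"y": 0,"z": 0,"gripper": -0.6},{"rx": 0,"ry": 0.24,"rz": 0,"x": 0,"y": 0,"z": 0,"gripper": -0.6},{"rx": 0,"ry": 0.32,"rz": 0,"x": 0,"y": 0,"z": 0,"gripper": -0.6},{"rx": 0,"ry": 0.4,"rz": 0,"x": 0,"y": 0,"z": 0,"gripper": -0.6}]'

```text
clock: 14.75
position: [0.5433, 0.1934, 0.2403]
tool_rot: [-1.569, -0.001, -0.571]
force: [-3.2, -6.1, 9.3]
grip_width: 0.03
```

Run:
```python
from h import *
s=cur();
```

```text
t 14.75 pos [0.5433 0.1934 0.2403] rot [-8.991e+01 -8.000e-02 -3.270e+01] F [-3.2 -6.1  9.3] M [-1.5   0.93  0.58] w 0.03 q [-0.97  0.55  0.78  1.75 -0.44  1.02 -0.6 ]
```

Emit:
arm_command --moves '[{"rx": 0,"ry": 0.07,"rz": 0,"x": 0,"y": 0,"z": 0,"gripper": -0.6},{"rx": 0,"ry": 0.14,"rz": 0,"x": 0,"y": 0,"z": 0,"gripper": -0.6},{"rx": 0,"ry": 0.21,"rz": 0,"x": 0,"y": 0,"z": 0,"gripper": -0.6},{"rx": 0,"ry": 0.28,"rz": 0,"x": 0,"y": 0,"z": 0,"gripper": -0.6}]'

```text
clock: 15.08
position: [0.5433, 0.1934, 0.2403]
tool_rot: [-1.569, -0.001, -0.85]
force: [-3.3, -6.1, 10.4]
grip_width: 0.0302
```

Run:
```python
from h import *
s=cur();
```

```text
t 15.08 pos [0.5433 0.1934 0.2403] rot [-8.989e+01 -5.000e-02 -4.871e+01] F [-3.3 -6.1 10.4] M [-1.69  0.99  0.61] w 0.0302 q [-1.01  0.58  0.85  1.75 -0.5   1.04 -0.83]
```

Emit:
arm_command --moves '[{"rx": 0,"ry": 0.07,"rz": 0,"x": 0,"y": 0,"z": 0,"gripper": -0.6},{"rx": 0,"ry": 0.14,"rz": 0,"x": 0,"y": 0,"z": 0,"gripper": -0.6},{"rx": 0,"ry": 0.21,"rz": 0,"x": 0,"y": 0,"z": 0,"gripper": -0.6}]'

```text
clock: 15.33
position: [0.5433, 0.1934, 0.2403]
tool_rot: [-1.569, -0.001, -1.06]
force: [-3.8, -6.9, 10.4]
grip_width: 0.0298
```

Run:
```python
from h import *
s=cur();
```

```text
t 15.33 pos [0.5433 0.1934 0.2403] rot [-8.989e+01 -3.000e-02 -6.073e+01] F [-3.8 -6.9 10.4] M [-1.81  0.96  0.7 ] w 0.0298 q [-1.04  0.6   0.91  1.75 -0.54  1.06 -1.  ]
```

Emit:
arm_command --moves '[{"rx": 0,"ry": 0.05,"rz": 0,"x": 0,"y": 0,"z": 0,"gripper": -0.6},{"rx": 0,"ry": 0.1,"rz": 0,"x": 0,"y": 0,"z": 0,"gripper": -0.6},{"rx": 0,"ry": 0.15,"rz": 0,"x": 0,"y": 0,"z": 0,"gripper": -0.6}]'

```text
clock: 15.58
position: [0.5438, 0.1938, 0.2405]
tool_rot: [-1.568, -0.001, -1.206]
force: [-1.1, -7.6, 12.1]
grip_width: 0.0297
```

Run:
```python
from h import *
s=cur();
```

```text
t 15.58 pos [0.5438 0.1938 0.2405] rot [-8.981e+01 -4.000e-02 -6.912e+01] F [-1.1 -7.6 12.1] M [-1.37  0.06  4.54] w 0.0297 q [-1.06  0.62  0.95  1.75 -0.57  1.07 -1.12]
```

Emit:
arm_command --moves '[{"rx": 0,"ry": 0,"rz": 0,"x": 0,"y": 0,"z": 0,"gripper": 0.2},{"rx": 0,"ry": 0,"rz": 0,"x": 0,"y": 0,"z": 0,"gripper": 0.4},{"rx": 0,"ry": 0,"rz": 0,"x": 0,"y": 0,"z": 0,"gripper": 0.4},{"rx": 0,"ry": 0,"rz": 0,"x": 0,"y": -4,"z": 0,"gripper": 0.4},{"rx": 0,"ry": 0,"rz": 0,"x": 0,"y": -8,"z": 0,"gripper": 0.4}]'

```text
clock: 16.0
position: [0.5417, 0.1939, 0.3187]
tool_rot: [-1.574, -0.0, -1.207]
force: [0.5, -0.2, 0.2]
grip_width: 0.0595
```

Emit:
arm_command --moves '[{"rx": 0,"ry": 0,"rz": 0,"x": 0,"y": -3,"z": 0,"gripper": 0.4},{"rx": 0,"ry": 0,"rz": 0,"x": 0,"y": -4,"z": 0,"gripper": 0.4},{"rx": 0,"ry": 0,"rz": 0,"x": 0,"y": -4,"z": 0,"gripper": 0.4}]'

```text
clock: 16.25
position: [0.5434, 0.1941, 0.3611]
tool_rot: [-1.567, 0.001, -1.206]
force: [-0.5, 0.2, -0.5]
grip_width: 0.0601
```

Run:
```python
from h import *
s=cur(); 
w,dw=bot.grab_frame('wrist'); cv2.imwrite('pics/n_w.png',w[:,:,::-1])
plug('wrist',w,dw,wext(s))
p,d=bot.grab_frame('side');plug('side',p,d); ball('side',p,d,st(-.107,.026,.22))
cv2.imwrite('pics/n_s.png',p[:,:,::-1])
```

```text
t 16.25 pos [0.5434 0.1941 0.3611] rot [-8.976e+01  6.000e-02 -6.911e+01] F [-0.5  0.2 -0.5] M [-0.01 -0.   -0.03] w 0.0601 q [-1.12  0.51  1.05  1.59 -0.46  1.3  -1.21]
wrist 2206 plug stand c [-1.000e-01  1.303e+02] size [32.3 31.9] ang in stand 9.8 world yaw mod90 26.8 world [0.5424 0.1935] z 0.2624
side 98 plug stand c [ -3.  127.3] size [34.  29.5] ang in stand 9.0 world yaw mod90 26.0 world [0.5406 0.1897] z 0.2612
side 184 ball world [0.4693 0.062  0.2191] stand [-0.1086  0.026   0.2191] case ang -0.63124690179297 r 0.14044490107087157 res 0.001092784596836013
```

View pics/n_w.png

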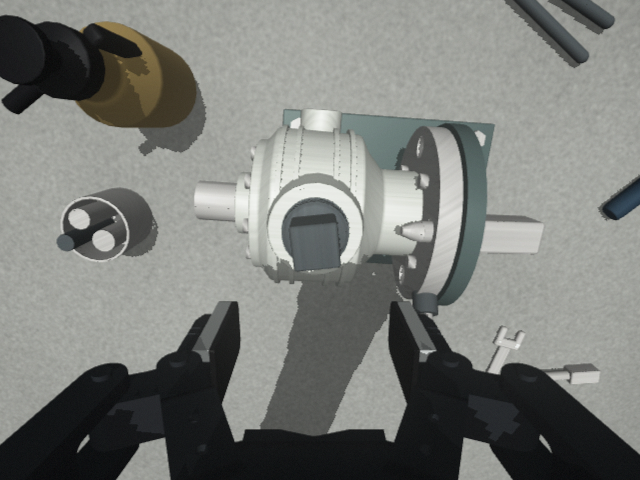

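View pics/n_s.png

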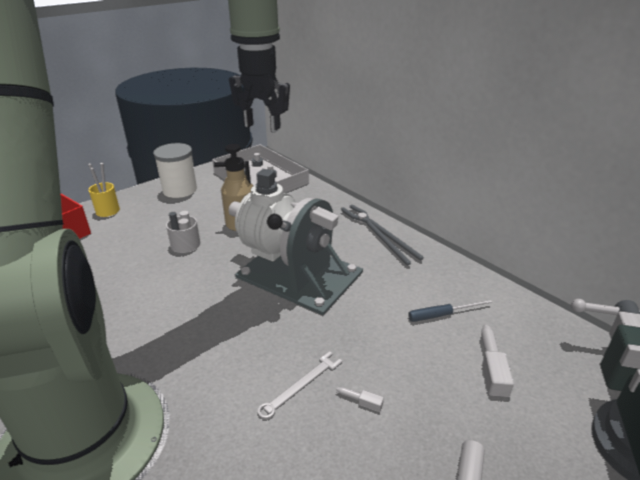

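Run:
```python
from h import *
s=cur(); mv([.5424,.1935,.238],-63.2)
```

```text
t 16.35 pos [0.5424 0.1942 0.3581] rot [-8.999e+01  4.000e-02 -6.912e+01] F [-0.2  0.   0.5] M [ 0.1  -0.02 -0.01] w 0.0598 q [-1.12  0.51  1.05  1.59 -0.46  1.3  -1.21]
shift xyz [ 0.08 12.01 -0.03] rot [-0.    -0.103 -0.001]
```

Emit:
arm_command --moves '[{"rx": 0,"ry": -0.1,"rz": 0,"x": 0.08,"y": 3,"z": 0,"gripper": 0.4},{"rx": 0,"ry": -0.103,"rz": 0,"x": 0.08,"y": 7,"z": 0,"gripper": 0.4},{"rx": 0,"ry": -0.103,"rz": 0,"x": 0.08,"y": 10.5,"z": 0,"gripper": 0.2},{"rx": 0,"ry": -0.103,"rz": 0,"x": 0.08,"y": 12,"z": 0,"gripper": 0.1},{"rx": 0,"ry": -0.103,"rz": 0,"x": 0.08,"y": 12,"z": 0,"gripper": 0}]'

```text
clock: 16.77
position: [0.5407, 0.1929, 0.2341]
tool_rot: [-1.577, -0.0, -1.104]
force: [0.0, 0.8, 0.0]
grip_width: 0.0429
```

Emit:
arm_command --moves '[{"rx": 0,"ry": 0,"rz": 0,"x": 0,"y": 0,"z": 0,"gripper": -0.3},{"rx": 0,"ry": 0,"rz": 0,"x": 0,"y": 0,"z": 0,"gripper": -0.6},{"rx": 0,"ry": 0,"rz": 0,"x": 0,"y": 0,"z": 0,"gripper": -0.6},{"rx": 0,"ry": 0,"rz": 0,"x": 0,"y": 0,"z": 0,"gripper": -0.6}]' --squeeze 110

```text
clock: 17.1
position: [0.5425, 0.1932, 0.2382]
tool_rot: [-1.571, -0.0, -1.104]
force: [0.8, -2.2, -21.8]
grip_width: 0.03
```

Emit:
arm_command --moves '[{"rx": 0,"ry": 0.02,"rz": 0,"x": 0,"y": 0,"z": 0,"gripper": -0.6},{"rx": 0,"ry": 0.04,"rz": 0,"x": 0,"y": 0,"z": 0,"gripper": -0.6}]'

```text
clock: 17.27
position: [0.5425, 0.1932, 0.2382]
tool_rot: [-1.572, -0.001, -1.143]
force: [0.8, -5.0, -19.8]
grip_width: 0.0298
```

Run:
```python
from h import *
s=cur()
```

```text
t 17.27 pos [0.5425 0.1932 0.2382] rot [-9.005e+01 -4.000e-02 -6.550e+01] F [  0.8  -5.  -19.8] M [-1.41 -0.14  4.02] w 0.0298 q [-1.05  0.61  0.93  1.76 -0.56  1.06 -1.07]
```

Emit:
arm_command --moves '[{"rx": 0,"ry": 0,"rz": 0,"x": 0,"y": 0,"z": 0,"gripper": 0.2},{"rx": 0,"ry": 0,"rz": 0,"x": 0,"y": 0,"z": 0,"gripper": 0.4},{"rx": 0,"ry": 0,"rz": 0,"x": 0,"y": 0,"z": 0,"gripper": 0.4},{"rx": 0,"ry": 0,"rz": 0,"x": 0,"y": -4,"z": 0,"gripper": 0.4},{"rx": 0,"ry": 0,"rz": 0,"x": 0,"y": -8,"z": 0,"gripper": 0.4}]'

```text
clock: 17.68
position: [0.5423, 0.193, 0.3191]
tool_rot: [-1.573, -0.0, -1.145]
force: [1.4, 1.3, 0.5]
grip_width: 0.0597
```

Emit:
arm_command --moves '[{"rx": 0,"ry": 0,"rz": 0,"x": 0,"y": -3,"z": 0,"gripper": 0.4},{"rx": 0,"ry": 0,"rz": 0,"x": 0,"y": -5,"z": 0,"gripper": 0.4},{"rx": 0,"ry": 0,"rz": 0,"x": 0,"y": -5,"z": 0,"gripper": 0.4},{"rx": 0,"ry": 0,"rz": 0,"x": 0,"y": -5,"z": 0,"gripper": 0.4}]'

```text
clock: 18.02
position: [0.5433, 0.1934, 0.3695]
tool_rot: [-1.568, 0.001, -1.144]
force: [0.2, 1.2, -0.1]
grip_width: 0.0596
```

Run:
```python
from h import *
s=cur(); 
w,dw=bot.grab_frame('wrist')
plug('wrist',w,dw,wext(s)); cv2.imwrite('pics/o_w.png',w[:,:,::-1])
T,u,v=cloud('wrist',dw,None,wext(s)); L=np.c_[(T[:,:2]-O)@EX,(T[:,:2]-O)@EY,T[:,2]]
k=(L[:,2]>.18)&(L[:,2]<.214)&(abs(L[:,0])<.02)&(L[:,1]<-.002)&(L[:,1]>-.09);print('head y range',np.percentile(L[k,1],[0,1,50,99,100]),'z',np.median(L[k,2]))
k=(L[:,2]>.18)&(L[:,2]<.212)&(abs(L[:,0])<.012)&(L[:,1]>.036)&(L[:,1]<.08);print('nose max y',np.percentile(L[k,1],[1,50,99.5]))
p,d=bot.grab_frame('side'); ball('side',p,d,st(-.107,.026,.22))
cv2.imwrite('pics/o_s.png',cv2.resize(p[140:330,200:400][:,:,::-1],None,fx=3.1,fy=3.1,interpolation=cv2.INTER_CUBIC))
```

```text
t 18.02 pos [0.5433 0.1934 0.3695] rot [-8.984e+01  5.000e-02 -6.556e+01] F [ 0.2  1.2 -0.1] M [-0.    0.02 -0.03] w 0.0596 q [-1.12  0.5   1.04  1.57 -0.44  1.32 -1.17]
wrist 2090 plug stand c [ -0.4 130.6] size [32.2 32. ] ang in stand 8.8 world yaw mod90 25.8 world [0.5421 0.1936] z 0.2624
head y range [-0.05769988 -0.05625516 -0.03047296 -0.00586625 -0.00447118] z 0.2032084326178538
nose max y [0.03631962 0.04774532 0.0798059 ]
side 185 ball world [0.4693 0.062  0.2192] stand [-0.1086  0.026   0.2192] case ang -0.5917904833208567 r 0.1405019578543975 res 0.0009547540014217846
```

View pics/o_s.png

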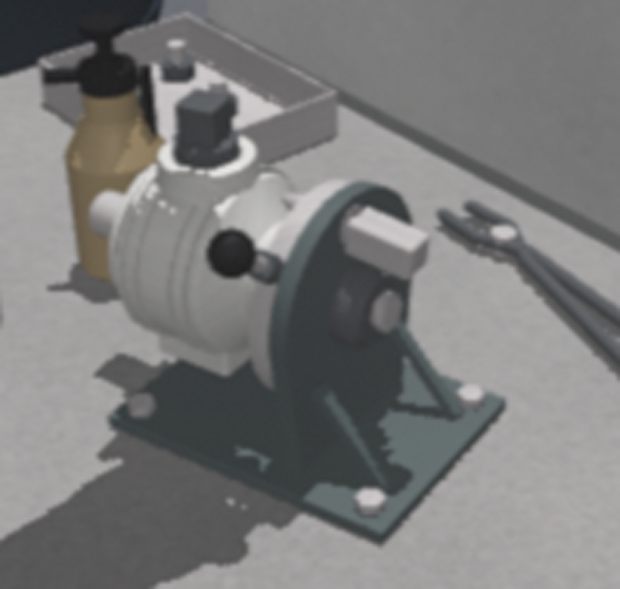

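Run:
```python
from h import *
s=cur()
w,dw=bot.grab_frame('wrist')
T,u,v=cloud('wrist',dw,None,wext(s)); L=np.c_[(T[:,:2]-O)@EX,(T[:,:2]-O)@EY,T[:,2]]
k=(L[:,2]>.212)&(L[:,2]<.224)&(abs(L[:,0])<.02)&(L[:,1]<.06)&(L[:,1]>-.03)
print('cheek top y range',np.percentile(L[k,1],[0,1,5,50,95,99,100]))
k=(L[:,2]>.190)&(L[:,2]<.214)&(abs(L[:,0])<.012)&(L[:,1]<.0)&(L[:,1]>-.09)
h=np.histogram(L[k,1],np.arange(-.062,.002,.002)); print(list(zip(h[1].round(3),h[0])))
for y in (-.05,-.04,-.03,-.02,-.01): kk=k&(abs(L[:,1]-y)<.003); print(y,np.median(L[kk,2]))
u0,v0=proj('wrist',st(0,-.025,.209),wext(s))[0].astype(int); print(u0,v0)
cv2.imwrite('pics/p_w.png',cv2.resize(w[max(v0-90,0):v0+90,max(u0-140,0):u0+100][:,:,::-1],None,fx=3.3,fy=3.3,interpolation=cv2.INTER_CUBIC))
```

```text
t 18.12 pos [0.5426 0.1934 0.3679] rot [-9.001e+01  3.000e-02 -6.555e+01] F [-0.1 -0.6 -0.3] M [-0.05 -0.04  0.01] w 0.0599 q [-1.12  0.5   1.04  1.58 -0.44  1.32 -1.17]
cheek top y range [-0.00036262  0.00058263  0.0021184   0.01584159  0.03401968  0.03539198
  0.03574021]
[(np.float64(-0.062), np.int64(0)), (np.float64(-0.06), np.int64(0)), (np.float64(-0.058), np.int64(24)), (np.float64(-0.056), np.int64(49)), (np.float64(-0.054), np.int64(57)), (np.float64(-0.052), np.int64(60)), (np.float64(-0.05), np.int64(50)), (np.float64(-0.048), np.int64(62)), (np.float64(-0.046), np.int64(67)), (np.float64(-0.044), np.int64(55)), (np.float64(-0.042), np.int64(58)), (np.float64(-0.04), np.int64(57)), (np.float64(-0.038), np.int64(59)), (np.float64(-0.036), np.int64(64)), (np.float64(-0.034), np.int64(60)), (np.float64(-0.032), np.int64(59)), (np.float64(-0.03), np.int64(59)), (np.float64(-0.028), np.int64(59)), (np.float64(-0.026), np.int64(61)), (np.float64(-0.024), np.int64(61)), (np.float64(-0.022), np.int64(66)), (np.float64(-0.02), np.int64(62)), (np.float64(-0.018), np.int64(63)), (np.float64(-0.016), np.int64(56)), (np.float64(-0.014), np.int64(66)), (np.float64(-0.012), np.int64(67)), (np.float64(-0.01), np.int64(54)), (np.float64(-0.008), np.int64(65)), (np.float64(-0.006), np.int64(24)), (np.float64(-0.004), np.int64(0)), (np.float64(-0.002), np.int64(0))]
-0.05 0.20134930095031467
-0.04 0.20251139375091676
-0.03 0.20377544971218953
-0.02 0.20485677151938972
-0.01 0.20612428593213594
500 246
```

View pics/p_w.png

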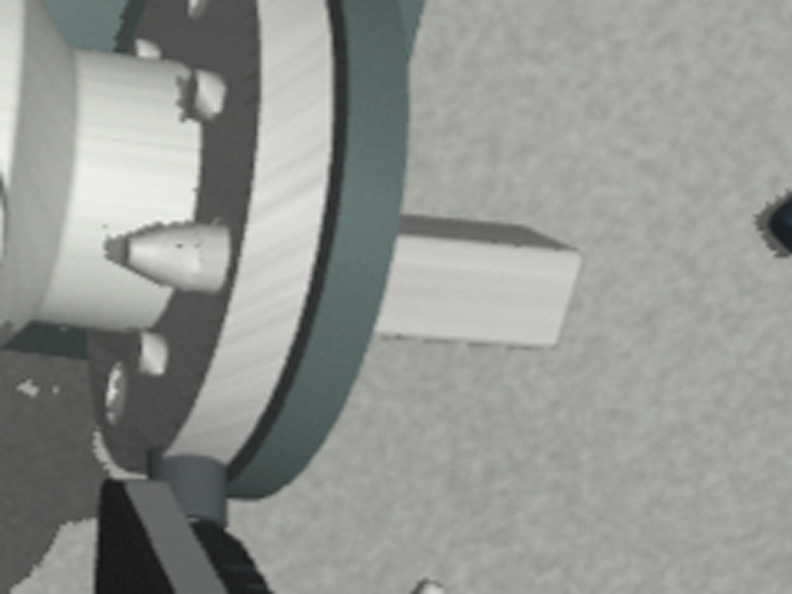

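Run:
```python
from workcell import bot
print(bot.job_done())
```

```text
the job is handed in; nothing more can be done
None
```

The case is upright and locked, the plug is screwed in until it jammed, and I handed the job in at about 18 s of the 72 s allowed.

- **Case:** I pinched the lever ball and turned the case from about +43° to 0. It needed one correction of about 2°. At the last check the lever ball put it about 0.6° past upright, and the plug head was within 0.5 mm of centre.
- **Pin:** I took the middle-sized pin and pushed it through the cheek and disc without resistance. It stopped where the shoulder should meet the cheek, with about 17 N on it. After release the head sagged about 7° in the hole's clearance. By my measurements the lower edge of the shoulder still touches the cheek, with the shoulder's centre about 1 to 2 mm out; I did not push it again.
- **Plug:** I turned it about 1.34 rad clockwise. The torque climbed from 0.5 to 0.7 N m and then jumped to about 4.5 N m. A second grip reached 4 N m within about 2.3°; the plug angle read about 1° further clockwise afterwards.

My first fit of the stand was about 3 mm off along its x axis. I found and corrected this from the wrist camera before putting the pin in. Because of it, the case was about 1° past upright when the pin went in, and centring the gripper on the plug took most of that out. The arm touched only the ball, the pin and the plug, and at hand-in it was clear of everything.

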